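# Set the stop collar and clamp the slide case in the hold-down fixture

### The arm

A 6-joint arm with a two-finger parallel gripper is mounted at the origin on the work surface. World frame = base frame: x ahead of the robot, y to its left, z up, the work surface at z = 0. Lengths are in mm, angles in degrees, forces in N, time in s.
With the tool pointing down it reaches from about 300 to 850 mm from the base axis. Payload 4.2 kg.
Tool frame: the origin (TCP) lies midway between the tips of the shut fingers; the grasp point (between the pads) lies 19 mm behind it; z points along the fingers, y is the line along which they close (so a half turn about z gives the same grasp; the last joint's range is limited). The gripper opens to 91 mm and grips with 3 to 60 N. Pads are 32 mm wide; open, the fingers measure 118 mm over their backs; the gripper's body (76 mm by 178 mm) begins 60 mm behind the grasp point.
Start: joints at [-75.459, 18.312, 89.639, -0, 72.044, -1.146], TCP at [155.478, -553.597, 213.976] pointing down, gripper open.
Joint ranges: [-177.97, 177.97], [-48.28, 115.42], [12.27, 149.76], [-77.06, 257.06], [2.81, 150.46], [-146.56, 146.56]. Speed limits (degrees/s): [147.25, 147.25, 180, 180, 180, 180].

### API

Orientations are given as [roll, pitch, yaw] about the fixed x, y, z axes, in that order (R = Rz(yaw) Ry(pitch) Rx(roll)).
In Python, from workcell import env, cams, order gives the robot as it stands (env), with the cameras (cams) and the job (order).
- The arm moves only by the shell command python3 drive.py 'ROWS' [OPENING] [FORCE]. ROWS is 1 to 8 rows, parted by a bar, with the numbers parted by commas; each row has 6 numbers: dx, dy, dz in shares of the most that a row can go, 1 being 50 mm, then a rotation vector rx, ry, rz in units of 10 degrees; each row shifts and turns the commanded pose from where the row before left it, along the tool's axes as they then stand; what a row does not reach is not made up. A row lasts 1/10 s, in which the tool goes at most 50 mm and 8.59 degrees, less where a joint would pass 70% of its speed; a pose out of reach is approached as far as the arm can. OPENING is the finger opening in mm, set as the command begins (- or left out keeps the last). The fingers move at their own pace and stop on an object; FORCE is the grip in N (left out, the last holds). Time passes only in rows, so rows that do not move let the fingers close. It prints the time, the measured TCP pose, the force, the opening and the grip force at its end. Input that does not fit is refused with a message, and nothing moves.
- env.state(): the state, without advancing time (a new reading comes with each control period).
- cams.grab_frame(name): name is "scene" or "side" or "wrist"; returns the picture (400x640x3 uint8, blue, green, red); there is no depth.
- cams.camera_model(name): a dict with "fx", "fy", "cx", "cy" (pixels), "D" ([k1, k2, p1, p2, k3] as OpenCV has them; the pictures are not rectified), "T" (4x4, takes a point from camera to world coordinates). Camera axes: x right, y up, looking along -z (the intrinsics and any distortion apply to the point x, -y, -z); pixel columns grow to the right and rows downward; lengths in mm; the calibration is good to about 2 mm. A picture is of the moment at which its call begins: read the wrist's pose just before it. camera_model takes no time and is no camera call; for the wrist camera it gives the pose at the moment of the call.
- order.job_done(): hands the job in; it is judged then, once.
The state is a dict: "time_s": time; "qpos": joint angles; "qvel": joint speeds; "effort": joint torques, N m; "ee_pos": TCP position; "ee_rot": TCP orientation; "force": force on the tool from outside, world axes, zero at the start; "torque": the same for the moment, N m; "gripper_width": finger opening in mm; "gripper_force": force on a finger pad.
Only numpy, scipy, OpenCV 4.12 (cv2) and the standard library are available. Lean on these libraries where they do the work, as an engineer would, in place of code of your own. Each camera call takes 0.05 s, during which the arm holds its last target. There are 200 camera calls.

### The job

Slide the stop collar along the steel bar until its pointer stands at the dark mark on the strip, and let go of it. Then lay the dark grey slide case flat on the fixture's plate, up against both the low fence and the collar's stop blade, and let go. Finally squeeze the button in the lever's grip, swing the lever fully down on to the case so that it latches, and let go; collar and case must stay in place, and the bottle, tube rack and pen cup are to be left alone.

Things in the scene. Friction and masses are not known exactly. Their poses are not given: they have to be found in the camera images.
- fixture: Grey base plate 230 x 395 x 15 mm fixed to the table. Origin on its underside; x away from the robot, y (left) along the bar, z up. In this frame (mm): plate x -70..160, y -230..165, top z 15; bar of 16 diameter along y at x 100, z 55, end posts at y -217 and 52 to z 81; strip with the mark x 138..154, top z 35; lever's bearing x -22..37, y 105..145 to z 105, its disc of radius 50 at x 23..28.
- fence_face (a point): Point on the face (towards the robot, -x of fixture) of the low steel fence, 10 mm high over the plate, at fixture x 30 mm; it runs along y from -75 to 55 mm. Point at y -10, z 20 mm; axes as the fixture's. The case goes on the near side of it with a long side against this face (case centre at fixture x 2 mm) and stands on the plate (z 15 mm).
- collar (a joint): Travel of the stop collar along the bar in m, 0 at the bar's right end (-y of fixture), growing towards +y, up to 0.17. It stays where it is left; moving it takes about 7 N.
- collar_lug (a point): Centre of the flat-sided lug on top of the dark steel stop collar; take it here from above. Lug 20 mm wide (x) x 36 mm long (y), from 16 mm below to 16 mm above this point (top 103 mm over the table). Below it is the round collar, 44 mm diameter, 50 mm long on the bar. Axes as the fixture's.
- collar_pointer (a point): Tip of the collar's small pointer, on its far side (+x) just short of the strip. It has the same y as the lug's centre. Axes as the fixture's.
- collar_stop (a point): Point on the stop face (+y face, 30 mm in +y from the lug's centre) of the blade: a dark steel finger 8 mm thick, 16 mm high (fixture z 29..45 mm) that reaches from the collar over the fence towards the robot, to fixture x -10 mm. The right (-y) end of the case goes against this face. Axes as the fixture's.
- mark: Dark line 4 mm wide across the aluminium strip and down its far face. Origin in the middle of the line, at the strip's top; axes as the fixture's. The pointer must stand at the same y.
- lever (a joint): Lever angle in rad: 0 upright, growing as it swings down to the fixture's -y, 1.571 level (fully down, its stop). Stiff hinge, stays where left. From about 0.2 a catch blocks it unless the button is pressed over 4.5 mm; keep it pressed until past 1.52, where releasing it latches the lever. A sprung rubber foot on it meets the case in the last 0.08 rad; the swing takes 3 to 6 N at the grip.
- lever_hinge (a point): The lever's pivot, at fixture x 0, y 125, z 85 mm. At lever angle q the grip lies, from here, 185 sin q mm in -y and 185 cos q mm in +z of the fixture. This frame turns with the lever: its x is the hinge axis (fixture x), its z points along the lever.
- lever_grip (a point): Middle of the lever's black grip, at the button, 185 mm from the pivot. Grip 22 mm thick along the hinge axis (x), 26 mm the other way, ends 33 mm beyond this point. Pinch it here along x, a finger on each flat x face: one presses the button. The gripper may stay pointing down while the grip turns between its pads. Frame turns with the lever.
- grip_button (a joint): Travel of the release button in m: 0 out, 0.006 fully pressed. It is a steel bar 16 x 34 mm on the grip's far (+x) face, standing 7 mm proud, 1 mm when pressed; spring 1.4 to 5.6 N. Squeezing the grip with 15 N or more presses it fully.
- case: Closed dark grey plastic slide case 56 (x) x 100 (y) x 36 (z) mm, about 0.18 kg, lying loose on the table. Origin at the centre of its underside, z up. The two ends are alike.
- bottle: White plastic bottle, 68 mm diameter, 150 mm high, blue cap. Leave alone. Origin at the centre of its underside.
- rack: White tube rack block 80 x 100 x 55 mm. Leave alone. Origin at the centre of its underside.
- cup: White pen cup, 76 mm diameter, 90 mm high, two pens in it. Leave alone. Origin at the centre of its underside.

How it is judged:
By the outcome, as a careful person would: the job done as asked, in the order asked, and still so for the second after the job is handed in, with the robot touching nothing.
It also fails if it takes over 72 s, if anything falls off the work surface, if the arm or the gripper's body presses on something with over 40 N, if the wrist force passes 120 N, or if a joint passes its speed limit or range.

## Working session

There is one attempt and no reset: what is moved stays moved. The work goes in short steps, Python scripts to look and compute and a shell command to move; the robot and the scene stay as the last step left them, time stands still between calls to the robot, and variables do not carry over. Pictures are saved under pics/ and viewed, at most 12 in all, crops included, and the job is handed in when it is done.

```bash
ls; mkdir -p pics; python3 - <<'E'
from workcell import env, cams, order
import cv2,numpy as np
s=env.state();print(s['time_s'],s['ee_pos'],s['ee_rot'],s['gripper_width'])
for n in('scene','side'):
    im=cams.grab_frame(n);cv2.imwrite(f'pics/{n}0.png',im)
    m=cams.camera_model(n);print(n,{k:np.round(v,3).tolist() for k,v in m.items()})
E
```

```text
drive.py
pics
workcell.py
0.0 [ 155.34226819 -553.09030635  213.11250408] [-1.79897378e+02 -1.90304284e-03  1.56857535e+01] 91.1184337661262
scene {'fx': 379.378, 'fy': 379.378, 'cx': 312.707, 'cy': 196.682, 'D': [-0.071, 0.0, 0.0, 0.0, 0.0], 'T': [[0.475, -0.648, 0.595, 1226.16], [0.88, 0.335, -0.338, -318.376], [0.019, 0.684, 0.729, 933.781], [0.0, 0.0, 0.0, 1.0]]}
side {'fx': 375.813, 'fy': 375.813, 'cx': 320.145, 'cy': 194.078, 'D': [-0.046, 0.0, 0.0, 0.0, 0.0], 'T': [[-0.999, 0.028, -0.043, 573.346], [-0.05, -0.723, 0.689, 835.875], [-0.012, 0.69, 0.724, 1048.728], [0.0, 0.0, 0.0, 1.0]]}
```

View pics/scene0.png

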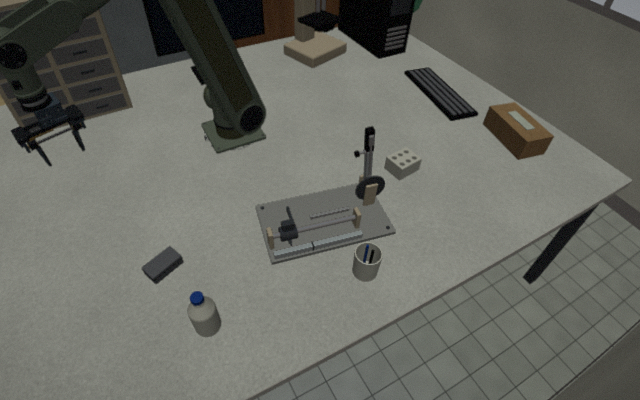

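View pics/side0.png

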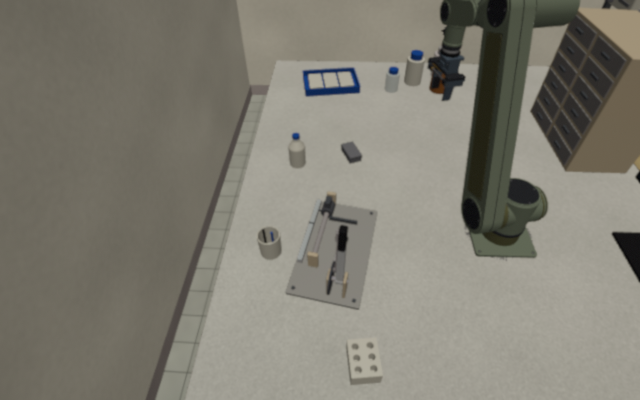

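The scene view shows the plate with corners at about (256,206), (368,183), (394,230) and (271,259). The mark is near (313,245), the collar at (289,230), the lever grip at (369,138) and the case at (162,264). The side view agrees: case at (351,152), plate centred near (335,253). Next I'll get coarse positions.

```bash
cat > h.py <<'E'
from workcell import env, cams, order
import cv2,numpy as np
from scipy.spatial.transform import Rotation as R
def K(m): return np.array([[m['fx'],0,m['cx']],[0,m['fy'],m['cy']],[0,0,1.]])
def ray(m,uv):
    p=cv2.undistortPoints(np.array(uv,float).reshape(-1,1,2),K(m),np.array(m['D'],float))[:,0]
    T=np.array(m['T']); d=np.c_[p[:,0],-p[:,1],-np.ones(len(p))]@T[:3,:3].T
    return T[:3,3],d
def plane(m,uv,z):
    o,d=ray(m,uv); return o+d*((z-o[2])/d[:,2])[:,None]
def proj(m,P):
    T=np.array(m['T']); c=(np.atleast_2d(P)-T[:3,3])@T[:3,:3]; c=c*[1,-1,-1]
    return cv2.projectPoints(c,np.zeros(3),np.zeros(3),K(m),np.array(m['D'],float))[0][:,0]
def tool(P=None,yaw=None):
    """offset from measured TCP to world P in tool axes; yaw deg error"""
    s=env.state(); Rm=R.from_euler('xyz',s['ee_rot'],degrees=True)
    return Rm.inv().apply(np.array(P)-s['ee_pos']),s
def snap(n,f):
    m=cams.camera_model(n); im=cams.grab_frame(n); cv2.imwrite('pics/'+f,im); np.save('pics/'+f+'.npy',m,allow_pickle=True); return m,im
def load(f): return np.load('pics/'+f+'.npy',allow_pickle=True).item(),cv2.imread('pics/'+f)
E
python3 - <<'E'
from h import *
m=cams.camera_model('scene')
print(plane(m,[(256,206),(368,183),(394,230),(271,259)],15).round())
print('mark',plane(m,[(313,245)],35).round(),'lug',plane(m,[(289,222)],100).round(),'grip',plane(m,[(369,138)],270).round())
s=cams.camera_model('side')
print(plane(s,[(377,209),(358,304),(289,294)],15).round())
for n,mm in(('scene',m),('side',s)):
    im=cv2.imread(f'pics/{n}0.png'); g=im.max(2)
    c=(162,264) if n=='scene' else (351,152)
    sub=np.zeros_like(g); sub[c[1]-30:c[1]+30,c[0]-30:c[0]+30]=1
    mask=((g<115)&(sub>0)).astype(np.uint8)
    cs=max(cv2.findContours(mask,0,1)[0],key=cv2.contourArea)
    print(n,'case',cv2.contourArea(cs),cv2.minAreaRect(cs),plane(mm,[cv2.minAreaRect(cs)[0]],18).round())
E
python3 - <<'E'
from h import *
m=cams.camera_model('wrist');s=env.state()
Rm=R.from_euler('xyz',s['ee_rot'],degrees=True)
T=np.array(m['T']);print(m['fx'],m['cx'],m['cy'],m['D'],'cam pos in tool',Rm.inv().apply(T[:3,3]-s['ee_pos']).round(1));print('axes in tool',(Rm.inv().as_matrix()@T[:3,:3]).round(3))
d=R.from_euler('z',0).apply([514-155.3,-400+553.1,0]);print(Rm.inv().apply(d))
E
```

```text
347.15221851367465 322.5173149426227 201.23810434657992 [-0.04683942  0.          0.          0.          0.        ] cam pos in tool [  68.6    0.4 -170.3]
axes in tool [[ 0.001  0.969  0.246]
 [ 1.    -0.001  0.   ]
 [ 0.001  0.246 -0.969]]
[ 3.86735028e+02 -5.04114031e+01  9.12826957e-02]
```

The rows are not in the units I measure in: shifts go in shares of 50 mm and turns go in units of 10 degrees. I convert before sending: 22 mm is 0.44, 10 mm is 0.2, -8 degrees is -0.8.

```bash
python3 drive.py '0.9,-0.12,0,0,0,-0.8 | 0.9,0,0,0,0,-0.8 | 0.9,0.12,0,0,0,-0.8 | 0.9,0.24,0,0,0,-0.8 | 0.9,0.36,0,0,0,-0.8 | 0.8,0.44,0,0,0,-0.8 | 0.8,0.48,0,0,0,-0.8 | 0.4,0.2,0,0,0,-0.65'; python3 drive.py '0,0,0,0,0,0 | 0,0,0,0,0,0'; python3 - <<'E'
from h import *
m,im=snap('wrist','w1.png')
s=env.state();print(s['ee_pos'].round(1),s['ee_rot'].round(2),m['T'][:3,3] if hasattr(m['T'],'shape') else 0)
print('case px predicted',proj(m,[[515,-398,36]]))
E
```

```text
time_s: 0.9
ee_pos: [464.5, -394.5, 213.1]
ee_rot: [180.0, -0.1, 78.6]
force: [-0.6, 0.8, -0.1]
gripper_width: 91.3
gripper_force: 0.0
time_s: 1.1
ee_pos: [461.2, -396.5, 213.5]
ee_rot: [-179.9, 0.0, 78.2]
force: [-0.3, -0.2, -0.1]
gripper_width: 91.3
gripper_force: 0.0
[ 460.8 -397.   213.7] [-1.7995e+02  2.0000e-02  7.8100e+01] [ 475.39156103 -329.52214159  383.74605046]
case px predicted [[375.22531163 173.44525751]]
```

View pics/w1.png

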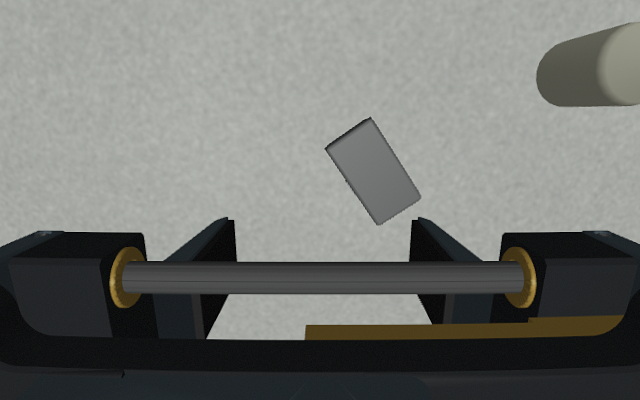

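The case is fully visible: corners near (328,150), (371,118), (421,197) and (378,224). The gripper hides everything below row 215 or so, and the bottle is at upper right.

```bash
python3 - <<'E'
from h import *
m,im=load('w1.png')
sub=im[90:232,300:440]; g=sub.max(2)
print(np.unique(g[60:80,60:90],return_counts=True)[0], g[10,10],im[145:160,322:336].max(2)[7])
mask=(g<150).astype(np.uint8); mask[120:,100:]=0 if False else mask[120:,100:]
n,l,st,c=cv2.connectedComponentsWithStats(mask); i=l[75,75]
a=(l==i)&(g>85)
a=cv2.morphologyEx(a.astype(np.uint8),cv2.MORPH_OPEN,np.ones((3,3)))
cs=max(cv2.findContours(a,0,1)[0],key=cv2.contourArea)
r=cv2.minAreaRect(cs); print(cv2.contourArea(cs),r)
P=plane(m,cs[:,0]+[300.,90.],36)
q=cv2.minAreaRect(P[:,:2].astype(np.float32)); print('world',q); print(cv2.boxPoints(q).round(1))
E
```

```text
[114 115 116 117 118 119 120 121 122] 174 [174 175 175 178 159  73  84 100 113 125 125 125 124 123]
4881.5 ((74.84614562988281, 82.76922607421875), (94.85372924804688, 54.36061477661133), 56.30992889404297)
world ((514.9267578125, -398.607421875), (54.88718795776367, 98.16764068603516), 22.57407569885254)
[[ 470.7 -363.8]
 [ 508.4 -454.5]
 [ 559.1 -433.4]
 [ 521.4 -342.7]]
```

```bash
python3 drive.py '0.88,0.16,-0.26,0,0,0 | 0.88,0.16,-0.26,0,0,0 | 0.88,0.16,-0.26,0,0,0 | 0.88,0.16,-0.26,0,0,0 | 0.88,0.16,-0.26,0,0,0 | 0.88,0.16,-0.26,0,0,0 | 0.88,0.16,-0.26,0,0,0 | 0.8,0.12,-0.2,0,0,0'; python3 drive.py '0,0,0,0,0,0 | 0,0,0,0,0,0 | 0,0,0,0,0,0'; python3 - <<'E'
from h import *
m,im=snap('wrist','w2.png')
s=env.state();print(s['ee_pos'].round(1),s['ee_rot'].round(2))
E
```

```text
time_s: 1.95
ee_pos: [593.6, -68.6, 315.9]
ee_rot: [179.9, 0.0, 78.0]
force: [0.9, -0.3, 0.3]
gripper_width: 91.2
gripper_force: 0.0
time_s: 2.25
ee_pos: [592.6, -70.6, 314.5]
ee_rot: [-179.9, 0.1, 78.0]
force: [-0.5, -1.0, -0.6]
gripper_width: 91.1
gripper_force: 0.0
[592.6 -70.7 314.5] [-1.7994e+02  4.0000e-02  7.8020e+01]
```

View pics/w2.png

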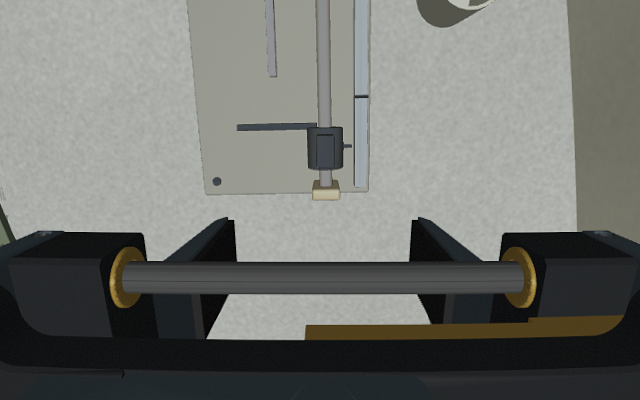

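The wrist view shows the mark at about (361,96), lug top around (325,150), pointer tip (350,146), and blade (237..316,127). The fence end is near (272,76) and the plate's near corners are (206,194) and (368,191). I'll measure these.

```bash
python3 - <<'E'
from h import *
m,im=load('w2.png'); g=cv2.cvtColor(im,6).astype(float)
def edge(v): # subpixel steps: strongest gradient
    d=np.abs(np.gradient(cv2.GaussianBlur(v.reshape(1,-1),(5,1),0).ravel())); i=int(d[1:-1].argmax())+1
    a,b,c=d[i-1:i+2]; return i+0.5*(a-c)/(a-2*b+c)
L=[(180+edge(g[r,180:205])if r<100 else 190+edge(g[r,190:215]),r) for r in range(10,180,5)]
P=plane(m,L,15); k=np.polyfit(P[:,1],P[:,0],1); 
r=P[:,0]-np.polyval(k,P[:,1]); k=np.polyfit(P[abs(r)<1.5,1],P[abs(r)<1.5,0],1)
print('left edge slope yaw',-np.degrees(np.arctan(k[0])),'pts',(abs(r)<1.5).sum(),len(r))
# right edge of strip bar left edge
F=[(260+edge(g[q,260:270.__int__()+0]),q) for q in range(5,70,5)]
Pf=plane(m,F,25); kf=np.polyfit(Pf[:,1],Pf[:,0],1); print('fence yaw',-np.degrees(np.arctan(kf[0])),'res',np.std(Pf[:,0]-np.polyval(kf,Pf[:,1])))
B=[(c,180+edge(g[180:205,c])) for c in range(225,300,5)]
Pb=plane(m,B,15); kb=np.polyfit(Pb[:,0],Pb[:,1],1);print('bottom yaw',np.degrees(np.arctan(kb[0])))
S=[(345+edge(g[q,345:362]),q) for q in list(range(5,85,6))+list(range(108,180,6))]
Ps=plane(m,S,35);ks=np.polyfit(Ps[:,1],Ps[:,0],1);print('strip yaw',-np.degrees(np.arctan(ks[0])),np.std(Ps[:,0]-np.polyval(ks,Ps[:,1])))
# mark centre
rows=np.arange(88,106); w=(np.median(g[80:86,359:364])-g[88:106,359:364].mean(1)).clip(8)-8; mk=(rows*w).sum()/w.sum(); print('mark row',mk)
M=plane(m,[(361,mk)],35)[0]
yaw=np.radians(np.mean([-np.degrees(np.arctan(kf[0])),-np.degrees(np.arctan(ks[0])),-np.degrees(np.arctan(k[0]))]))
ex=np.array([np.cos(yaw),np.sin(yaw)]);ey=np.array([-ex[1],ex[0]])
print('yaw',np.degrees(yaw),'fixture x: plate left',(P[:,:2]@ex).mean()+70,'fence',(Pf[:,:2]@ex).mean()-30,'strip',(Ps[:,:2]@ex).mean()-138,'y plate',np.median(Pb[:,:2]@ey)+230)
print('mark',M,'y',M[:2]@ey)
print(g[136:156,300:356:2].astype(int))
print(g[120:180,325].astype(int)); print(g[120:135,270].astype(int))
E
```

```text
File "<stdin>", line 11
    F=[(260+edge(g[q,260:270.__int__()+0]),q) for q in range(5,70,5)]
                            ^
SyntaxError: invalid decimal literal
```

```bash
cat > meas.py <<'E'
from h import *
m,im=load('w2.png'); g=cv2.cvtColor(im,6).astype(float)
def edge(v):
    d=np.abs(np.gradient(cv2.GaussianBlur(v.reshape(1,-1),(5,1),0).ravel())); i=int(d[1:-1].argmax())+1
    a,b,c=d[i-1:i+2]; return i+0.5*(a-c)/(a-2*b+c)
def fit(P,a,b):
    k=np.polyfit(P[:,a],P[:,b],1); r=abs(P[:,b]-np.polyval(k,P[:,a])); ok=r<=np.median(r)*2.5
    k=np.polyfit(P[ok,a],P[ok,b],1); return np.degrees(np.arctan(k[0])),P[ok],np.std(P[ok,b]-np.polyval(k,P[ok,a]))
yl,P,r1=fit(plane(m,[(180+r*20/194+edge(g[r,180+r*20//194:198+r*20//194])-(r*20/194)%1,r) for r in range(10,170,5)],15),1,0)
yf,Pf,r2=fit(plane(m,[(258+edge(g[q,258:271]),q) for q in range(5,70,5)],25),1,0)
yb,Pb,r3=fit(plane(m,[(c,180+edge(g[180:205,c])) for c in range(225,300,5)],15),0,1)
ys,Ps,r4=fit(plane(m,[(345+edge(g[q,345:362]),q) for q in list(range(5,85,6))+list(range(108,180,6))],35),1,0)
print('yaw left,fence,bottom,strip',-yl,-yf,yb,-ys,'res',r1,r2,r3,r4)
rows=np.arange(88,106); w=(np.median(g[80:86,359:364])-g[88:106,359:364].mean(1)).clip(8)-8; mk=(rows*w).sum()/w.sum()
M=plane(m,[(361,mk)],35)[0]
yaw=np.radians(np.mean([-yl,-yf,-ys]))
ex=np.array([np.cos(yaw),np.sin(yaw)]);ey=np.array([-ex[1],ex[0]])
print('yaw',np.degrees(yaw),'origin x from plate,fence,strip',(P[:,:2]@ex).mean()+70,(Pf[:,:2]@ex).mean()-30,(Ps[:,:2]@ex).mean()-138,'y plate',np.median(Pb[:,:2]@ey)+230)
print('mark row',mk,M,'y',M[:2]@ey)
E
python3 meas.py; python3 - <<'E'
from h import *
m,im=load('w2.png')
cv2.imwrite('pics/c2.png',cv2.resize(im[80:205,225:375],None,fx=5,fy=4.8,interpolation=2))
E
```

```text
yaw left,fence,bottom,strip -10.956627876055821 -11.408580459139811 -10.850818558282755 -10.692649612794611 res 0.3766817563118564 0.8903204922137946 0.2405464176102278 0.03138882281487809
yaw -11.019285982663414 origin x from plate,fence,strip 497.98190624570844 497.0170477749524 498.47129617625797 y plate 234.43302793370853
mark row 96.08821635544108 [657.39789782   7.31476955  35.        ] y 132.83454886357603
```

View pics/c2.png

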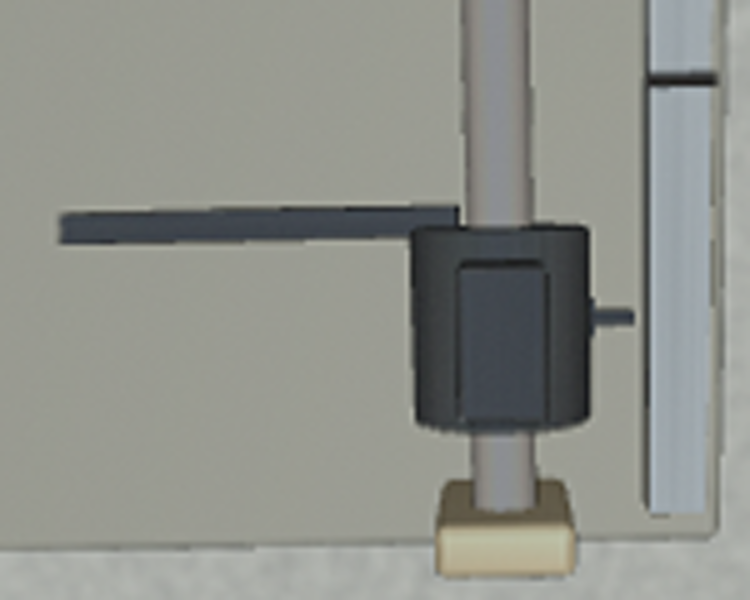

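```bash
cat >> h.py <<'E'
yaw=np.radians(-10.83); ex=np.array([np.cos(yaw),np.sin(yaw),0]);ey=np.array([-ex[1],ex[0],0])
def fx(P): P=np.atleast_2d(P); return np.c_[P@ex-O[0],P@ey-O[1],P[:,2]]
def w(p): return ex*(p[0]+O[0])+ey*(p[1]+O[1])+np.array([0,0,p[2]])
O=np.array([0,0.])
E
cat >> meas.py <<'E'
import h
print('O x',np.median(P@h.ex)+70,np.median(Pf@h.ex)-30,np.median(Ps@h.ex)-138,'O y',np.median(Pb@h.ey)+230)
h.O=np.array([np.median(P@h.ex)+70,np.median(Pb@h.ey)+230])
c=lambda *a:[(225+x/5-.5+.1,80+y/4.8-.5+.1) for x,y in a]
print('mark',fx(plane(m,[(361,mk)],35)).round(1))
print('lug',fx(plane(m,c((459,264),(545,264),(459,421),(545,421)),103)).round(1).tolist())
for z in(35,45,55): print('pointer',fx(plane(m,c((634,317)),z)).round(1))
print('blade top face edges',fx(plane(m,c((200,211),(200,234),(62,214),(62,241)),45)).round(1).tolist())
print('fence end',fx(plane(m,[(272,76)],25)).round(1))
E
python3 meas.py
```

```text
yaw left,fence,bottom,strip -10.956627876055821 -11.408580459139811 -10.850818558282755 -10.692649612794611 res 0.3766817563118564 0.8903204922137946 0.2405464176102278 0.03138882281487809
yaw -11.019285982663414 origin x from plate,fence,strip 497.98190624570844 497.0170477749524 498.47129617625797 y plate 234.43302793370853
mark row 96.08821635544108 [657.39789782   7.31476955  35.        ] y 132.83454886357603
O x 498.5420530590931 497.5779097597987 498.9082798861714 O y 232.82680373230534
mark [[ 145.8 -102.1   35. ]]
lug [[90.5, -144.6, 103.0], [109.1, -144.9, 103.0], [89.6, -180.3, 103.0], [108.7, -180.6, 103.0]]
pointer [[ 133.8 -163.4   35. ]]
pointer [[ 133.  -162.5   45. ]]
pointer [[ 132.2 -161.5   55. ]]
blade top face edges [[25.3, -133.1, 45.0], [25.0, -138.9, 45.0], [-9.1, -133.0, 45.0], [-9.7, -139.9, 45.0]]
fence end [[ 34.6 -75.   25. ]]
```

```bash
sed -i 's/^O=.*/O=np.array([498.5,232.8])/' h.py; cat >> h.py <<'E'
def go(p,fix=True):
    d,s=tool(w(p) if fix else p); print('tool delta',d.round(1),'TCP',s['ee_pos'].round(1),'fix',fx(s['ee_pos']).round(1)[0],'rot',s['ee_rot'].round(2),'t',round(s['time_s'],2),'F',s['force'].round(1),'w',round(s['gripper_width'],1),round(s['gripper_force'],1))
E
python3 -c "
from h import *
go([99.5,-162.6,80]);go([99.5,-162.6,100])"
```

```text
tool delta [ 28.5   2.4 234.4] TCP [592.6 -70.7 314.5] fix [  96.8 -190.9  314.5] rot [-1.7994e+02  4.0000e-02  7.8020e+01] t 2.3 F [ 0.4 -0.1 -0. ] w 91.1 0.0
tool delta [ 28.5   2.4 214.4] TCP [592.6 -70.7 314.5] fix [  96.8 -190.9  314.5] rot [-1.7994e+02  4.0000e-02  7.8020e+01] t 2.3 F [ 0.4 -0.1 -0. ] w 91.1 0.0
```

In the tool's units: 45 mm is 0.9, 40 mm is 0.8, -1.1 degrees is -0.11.

```bash
python3 drive.py '0.28,0.02,0.8,0,0,-0.11 | 0.29,0.028,0.9,0,0,0 | 0,0,0.9,0,0,0 | 0,0,0.9,0,0,0 | 0,0,0.7,0,0,0 | 0,0,0.32,0,0,0 | 0,0,0.16,0,0,0 | 0,0,0,0,0,0'; python3 drive.py '0,0,0,0,0,0 | 0,0,0,0,0,0 | 0,0,0,0,0,0' 60 10;python3 -c "
from h import *
go([99.5,-162.6,80])"
```

```text
time_s: 3.1
ee_pos: [600.5, -42.4, 80.0]
ee_rot: [-179.9, 0.0, 79.2]
force: [0.2, -0.7, 0.7]
gripper_width: 91.6
gripper_force: 0.0
time_s: 3.4
ee_pos: [602.0, -41.5, 82.2]
ee_rot: [179.9, -0.0, 79.3]
force: [0.5, -0.0, 0.0]
gripper_width: 70.1
gripper_force: 0.0
tool delta [-2.2 -1.1  2.2] TCP [602.  -41.5  82.2] fix [ 100.6 -160.4   82.2] rot [ 1.7986e+02 -1.0000e-02  7.9280e+01] t 3.4 F [ 0.5 -0.   0. ] w 70.1 0.0
```

```bash
python3 drive.py '-0.02,-0.02,0.02,0,0,0 | 0,0,0,0,0,0 | 0,0,0,0,0,0 | 0,0,0,0,0,0 | 0,0,0,0,0,0 | 0,0,0,0,0,0' 15 30;python3 -c "
from h import *
go([99.5,-102.1,81])"
```

```text
time_s: 4.0
ee_pos: [600.1, -42.0, 79.9]
ee_rot: [-180.0, 0.0, 79.3]
force: [-0.2, -0.3, 0.1]
gripper_width: 21.8
gripper_force: 0.0
tool delta [59.2  0.8 -1.1] TCP [600.1 -42.   79.9] fix [  98.8 -161.3   79.9] rot [-1.800e+02  1.000e-02  7.929e+01] t 4.0 F [-0.2 -0.3  0.1] w 21.8 0.0
```

In the tool's units: 12 mm is 0.24, 10 mm is 0.2.

```bash
python3 drive.py '0,0,0,0,0,0 | 0,0,0,0,0,0 | 0,0,0,0,0,0'; python3 -c "
from h import *
go([99.5,-161.3+60.5,80])"; python3 drive.py '0.1,0,0,0,0,0 | 0.2,0,0,0,0,0 | 0.24,0,0,0,0,0 | 0.24,0,0,0,0,0 | 0.2,0,0,0,0,0 | 0.14,0,0,0,0,0 | 0.09,0,0,0,0,0 | 0,0,0,0,0,0'; python3 drive.py '0,0,0,0,0,0 | 0,0,0,0,0,0 | 0,0,0,0,0,0';python3 -c "
from h import *
go([99.5,-161.3+60.5,80])
snap('scene','s2.png');m,im=snap('wrist','w3.png');print(proj(m,w([145.8,-102.1,35])))"
```

```text
time_s: 4.3
ee_pos: [601.1, -42.2, 80.0]
ee_rot: [179.9, -0.0, 79.3]
force: [4.3, -0.4, -2.3]
gripper_width: 19.9
gripper_force: 30.0
tool delta [60.5 -0.3  0. ] TCP [601.1 -42.2  80. ] fix [  99.9 -161.3   80. ] rot [ 1.7988e+02 -1.0000e-02  7.9260e+01] t 4.3 F [ 4.3 -0.4 -2.3] w 19.9 30.0
time_s: 5.1
ee_pos: [612.3, 16.0, 80.0]
ee_rot: [179.9, 0.1, 79.3]
force: [4.1, -5.4, -2.1]
gripper_width: 19.4
gripper_force: 30.0
time_s: 5.4
ee_pos: [612.3, 16.0, 80.0]
ee_rot: [179.9, 0.1, 79.3]
force: [5.6, -5.4, -2.5]
gripper_width: 19.7
gripper_force: 30.0
tool delta [ 1.3 -0.4  0. ] TCP [612.3  16.   80. ] fix [  99.9 -102.1   80. ] rot [1.7986e+02 1.1000e-01 7.9280e+01] t 5.4 F [ 5.6 -5.4 -2.5] w 19.7 30.0
[[393.15605304 222.11788403]]
```

```bash
python3 drive.py '0,0,0,0,0,0 | 0,0,0,0,0,0 | 0,0,0,0,0,0 | 0,0,0,0,0,0' 60 ; python3 drive.py '0,0,-0.4,0,0,0 | 0,0,-0.7,0,0,0 | -0.46,0,-0.5,0,0,0 | -0.46,0,-0.2,0,0,0 | -0.44,0,0,0,0,0 | 0,0,0,0,0,0 | 0,0,0,0,0,0 | 0,0,0,0,0,0'; python3 - <<'E'
from h import *
go([99.5,-170,170]); m,im=snap('wrist','w4.png')
p=proj(m,[w([120,-102,50])])[0]; print(p)
x,y=int(p[0]),int(p[1]); cv2.imwrite('pics/c4.png',cv2.resize(im[max(y-60,0):y+60,x-80:x+80],None,fx=5,fy=5,interpolation=2)); print(x-80,max(y-60,0))
E
```

```text
time_s: 5.9
ee_pos: [610.9, 17.6, 79.9]
ee_rot: [-180.0, 0.0, 79.3]
force: [0.3, -0.1, 0.7]
gripper_width: 49.1
gripper_force: 0.0
time_s: 6.7
ee_pos: [598.6, -48.6, 169.6]
ee_rot: [-180.0, -0.0, 79.3]
force: [0.3, -0.7, -0.3]
gripper_width: 60.0
gripper_force: 0.0
tool delta [-2.   0.9 -0.4] TCP [598.6 -48.6 169.6] fix [  98.6 -168.   169.6] rot [-1.7996e+02 -2.0000e-02  7.9320e+01] t 6.7 F [ 0.3 -0.7 -0.3] w 60.0 0.0
[349.51592009 116.84399546]
269 56
```

View pics/c4.png

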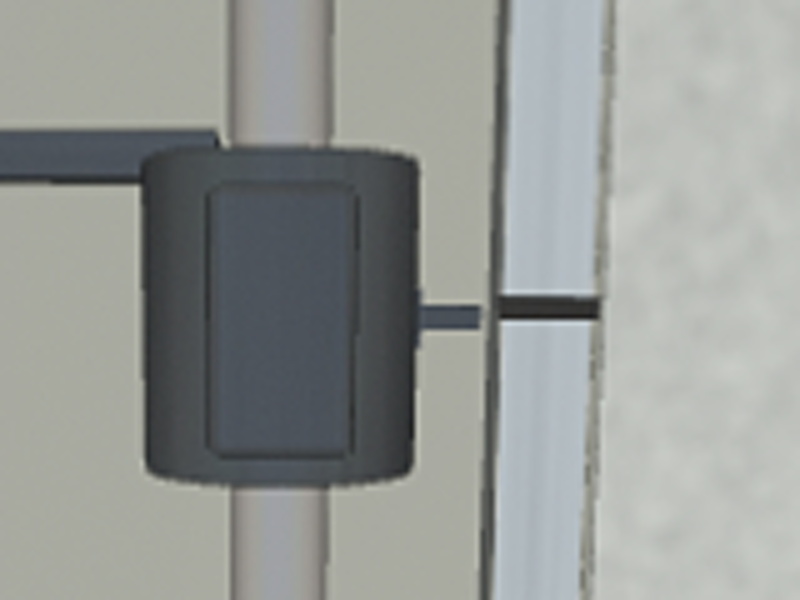

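The collar is now nearly at the mark. The pointer sits at crop row 317 and the mark at 308, so the pointer is slightly short. I'll quantify it.

```bash
python3 - <<'E'
from h import *
m,im=load('w4.png'); c=lambda x,y:(269+x/5-.4,56+y/5-.4)
a=fx(plane(m,[c(548,308),c(500,308.5)],35));print('mark',a.round(2))
for z in(35,45,55):print('ptr',z,fx(plane(m,[c(470,317.5)],z)).round(2))
print('lug',fx(plane(m,[c(282,187),c(282,455)],103)).round(2),'bladeface',fx(plane(m,[c(60,130)],45)).round(2))
print('cam',fx(np.array(m['T'])[:3,3]).round(1)); go([99.5,-102.1+1.5,80])
E
```

```text
mark [[ 145.71 -102.27   35.  ]
 [ 137.48 -102.41   35.  ]]
ptr 35 [[ 132.38 -103.95   35.  ]]
ptr 45 [[ 131.26 -103.81   45.  ]]
ptr 55 [[ 130.15 -103.67   55.  ]]
lug [[  99.68  -86.37  103.  ]
 [  99.85 -121.33  103.  ]] bladeface [[ 63.95 -74.24  45.  ]]
cam [[ 98.4 -99.7 339.9]]
tool delta [67.4  1.1 89.6] TCP [598.7 -48.5 169.6] fix [  98.7 -168.   169.6] rot [-1.7996e+02 -1.0000e-02  7.9340e+01] t 6.75 F [ 0.5  0.3 -0.8] w 59.9 0.0
```

In the tool's units: 30 mm is 0.6, 1 mm is 0.02.

```bash
python3 drive.py '0.44,0,0,0,0,0 | 0.44,0,0,0,0,0 | 0.44,0.02,0.2,0,0,0 | 0,0,0.7,0,0,0 | 0,0,0.6,0,0,0 | 0,0,0.29,0,0,0 | 0,0,0,0,0,0 | 0,0,0,0,0,0'; python3 drive.py '0,0,0,0,0,0 | 0,0,0,0,0,0 | 0,0,0,0,0,0 | 0,0,0,0,0,0 | 0,0,0,0,0,0 | 0,0,0,0,0,0' 15 30;python3 -c "
from h import *
go([99.5,-102.1,80])";  python3 drive.py '0.02,0,0,0,0,0 | 0.02,0,0,0,0,0 | 0.016,0,0,0,0,0 | 0,0,0,0,0,0 | 0,0,0,0,0,0'; python3 -c "
from h import *
go([99.5,-102.1,80])"
```

```text
time_s: 7.55
ee_pos: [612.4, 15.9, 80.6]
ee_rot: [180.0, -0.0, 79.3]
force: [1.3, -0.1, 0.4]
gripper_width: 60.5
gripper_force: 0.0
time_s: 8.15
ee_pos: [612.2, 15.2, 80.6]
ee_rot: [180.0, -0.0, 79.2]
force: [0.5, 0.0, 1.4]
gripper_width: 19.9
gripper_force: 30.0
tool delta [ 0.8 -0.4  0.6] TCP [612.2  15.2  80.6] fix [  99.9 -102.9   80.6] rot [ 1.7997e+02 -1.0000e-02  7.9240e+01] t 8.15 F [0.5 0.  1.4] w 19.9 30.0
time_s: 8.65
ee_pos: [612.4, 16.3, 80.6]
ee_rot: [180.0, 0.2, 79.3]
force: [-0.2, -6.7, 2.3]
gripper_width: 19.8
gripper_force: 30.0
tool delta [-0.3 -0.4  0.7] TCP [612.4  16.3  80.6] fix [  99.9 -101.8   80.6] rot [1.7999e+02 1.5000e-01 7.9270e+01] t 8.65 F [-0.2 -6.7  2.3] w 19.8 30.0
```

In the tool's units: 0.5 mm is 0.01.

```bash
python3 drive.py '0.01,0,0,0,0,0 | 0,0,0,0,0,0 | 0,0,0,0,0,0'; python3 drive.py '0,0,0,0,0,0 | 0,0,0,0,0,0 | 0,0,0,0,0,0 | 0,0,0,0,0,0' 60 ; python3 drive.py '0,0,-0.4,0,0,0 | 0,0,-0.7,0,0,0 | -0.46,0,-0.5,0,0,0 | -0.46,0,-0.2,0,0,0 | -0.44,0,0,0,0,0 | 0,0,0,0,0,0 | 0,0,0,0,0,0 | 0,0,0,0,0,0'; python3 - <<'E'
from h import *
go([99.5,-170,170]); m,im=snap('wrist','w5.png')
p=proj(m,[w([132,-102,45])])[0]; q=proj(m,[w([145,-102.3,35])])[0];print(p,q)
g=cv2.cvtColor(im,6).astype(float)
def dark(c0,c1,y):
    r=np.arange(int(y)-7,int(y)+8); v=g[r,c0:c1].mean(1); b=np.interp(r,[r[0],r[-1]],[v[:3].mean(),v[-3:].mean()]); k=(b-v).clip(10)-10; return (r*k).sum()/k.sum()
x=int(p[0]);xs=int(q[0]);rp=dark(x-3,x+1,p[1]);rm=dark(xs-4,xs+4,q[1])
print(rp,rm,'ptr',fx(plane(m,[(x-1,rp)],45)).round(2),'mark',fx(plane(m,[(xs,rm)],35)).round(2))
E
```

```text
time_s: 8.95
ee_pos: [612.4, 16.6, 80.7]
ee_rot: [180.0, 0.2, 79.3]
force: [-1.1, -7.2, 2.1]
gripper_width: 19.8
gripper_force: 30.0
time_s: 9.35
ee_pos: [612.6, 18.8, 80.3]
ee_rot: [-180.0, -0.0, 79.3]
force: [-0.3, -0.5, -0.3]
gripper_width: 49.1
gripper_force: 0.0
time_s: 10.15
ee_pos: [599.9, -47.5, 170.1]
ee_rot: [-180.0, -0.0, 79.3]
force: [-0.2, -0.5, -0.2]
gripper_width: 60.0
gripper_force: 0.0
tool delta [-3.3 -0.2  0.1] TCP [599.9 -47.5 170.1] fix [  99.7 -166.7  170.1] rot [-1.7996e+02 -2.0000e-02  7.9320e+01] t 10.15 F [-0.2 -0.5 -0.2] w 60.0 0.0
[362.10865857 118.52074555] [375.940214   118.82003197]
118.8714069591528 118.72374671220506 ptr [[ 131.09 -102.29   45.  ]] mark [[ 144.19 -102.22   35.  ]]
```

In the tool's units: -45 mm is -0.9, -2.3 mm is -0.046.

```bash
python3 drive.py '-0.8,-0.046,0,0,0,0 | -0.92,-0.046,0,0,0,0 | -0.92,-0.046,0,0,0,0 | -0.92,-0.046,0,0,0,0 | -0.92,-0.046,0,0,0,0 | -0.92,-0.046,0,0,0,0 | -0.92,-0.046,0,0,0,0 | -0.9,-0.04,0,0,0,0' 91; python3 drive.py '0,0,0.2,0,0,-0.83 | 0,0,0.4,0,0,-0.83 | 0,0,0.5,0,0,-0.83 | 0,0,0.3,0,0,-0.84 | 0,0,0,0,0,0 | 0,0,0,0,0,0'; python3 -c "
from h import *
go([514.9,-398.6,15],False)"
```

```text
time_s: 11.0
ee_pos: [515.1, -400.7, 170.2]
ee_rot: [-180.0, -0.0, 79.3]
force: [1.7, -0.8, 0.7]
gripper_width: 90.9
gripper_force: 0.0
time_s: 11.6
ee_pos: [515.7, -399.3, 100.5]
ee_rot: [180.0, -0.0, 112.5]
force: [0.2, -0.3, 0.8]
gripper_width: 91.1
gripper_force: 0.0
tool delta [ 0.9 -0.5 85.5] TCP [ 515.7 -399.3  100.5] fix [  83.1 -528.1  100.5] rot [180.    -0.   112.46] t 11.6 F [ 0.2 -0.3  0.8] w 91.1 0.0
```

In the tool's units: 30 mm is 0.6, 18 mm is 0.36.

```bash
python3 drive.py '0.02,-0.01,0.6,0,0,0 | 0,0,0.6,0,0,0 | 0,0,0.36,0,0,0 | 0,0,0.15,0,0,0 | 0,0,0,0,0,0'; python3 drive.py '0,0,0,0,0,0 | 0,0,0,0,0,0 | 0,0,0,0,0,0 | 0,0,0,0,0,0 | 0,0,0,0,0,0 | 0,0,0,0,0,0' 50 20; python3 -c "
from h import *
go([514.9,-398.6,15],False)"
```

```text
time_s: 12.1
ee_pos: [514.6, -398.9, 15.1]
ee_rot: [180.0, 0.0, 112.5]
force: [-0.1, 0.0, 0.8]
gripper_width: 91.3
gripper_force: 0.0
time_s: 12.7
ee_pos: [514.5, -399.1, 15.5]
ee_rot: [180.0, 0.0, 112.6]
force: [-0.5, 0.5, 2.0]
gripper_width: 56.0
gripper_force: 20.0
tool delta [0.3 0.6 0.5] TCP [ 514.5 -399.1   15.5] fix [  81.8 -528.1   15.5] rot [1.7997e+02 4.0000e-02 1.1258e+02] t 12.7 F [-0.5  0.5  2. ] w 56.0 20.0
```

```bash
python3 drive.py '0,0,-0.3,0,0,0 | 0,0,-0.6,0,0,0 | 0,0,-0.7,0,0,0.835 | 0,0,-0.7,0,0,0.835 | 0,0,-0.4,0,0,0.835 | 0,0,0,0,0,0.835 | 0,0,0,0,0,0 | 0,0,0,0,0,0'; python3 -c "
from h import *
go([-4,-16,150])"
```

```text
time_s: 13.5
ee_pos: [513.7, -398.6, 149.8]
ee_rot: [-179.9, -0.0, 79.4]
force: [-0.5, 0.5, -1.7]
gripper_width: 56.0
gripper_force: 20.0
tool delta [ 5.121e+02 -8.330e+01  1.000e-01] TCP [ 513.7 -398.6  149.8] fix [  81.  -527.8  149.8] rot [-1.7994e+02 -3.0000e-02  7.9360e+01] t 13.5 F [-0.5  0.5 -1.7] w 56.0 20.0
```

In the tool's units: 42 mm is 0.84, 25 mm is 0.5.

```bash
python3 drive.py '0.5,-0.24,0,0,0,0 | 0.84,-0.24,0,0,0,0 | 0.84,-0.24,0,0,0,0 | 0.84,-0.24,0,0,0,0 | 0.84,-0.24,0,0,0,0 | 0.84,-0.24,0,0,0,0 | 0.84,-0.226,0,0,0,0 | 0.84,0,0,0,0,0'; python3 drive.py '0.84,0,0,0,0,0 | 0.84,0,0,0,0,0 | 0.84,0,0,0,0,0 | 0.74,0,0,0,0,0.02 | 0.4,0,0,0,0,0 | 0.2,0,0,0,0,0 | 0,0,0,0,0,0 | 0,0,0,0,0,0'; python3 -c "
from h import *
go([-4,-16,31])"
```

```text
time_s: 14.3
ee_pos: [490.1, -68.2, 149.4]
ee_rot: [-179.8, 0.0, 79.3]
force: [1.4, 0.4, -1.7]
gripper_width: 55.7
gripper_force: 20.0
time_s: 15.1
ee_pos: [528.1, 118.6, 149.5]
ee_rot: [-179.9, 0.1, 79.0]
force: [0.2, 0.5, -2.2]
gripper_width: 55.8
gripper_force: 20.0
tool delta [  1.2  -1.8 118.5] TCP [528.1 118.6 149.5] fix [ -2.1 -17.1 149.5] rot [-1.7994e+02  7.0000e-02  7.9020e+01] t 15.1 F [ 0.2  0.5 -2.2] w 55.8 20.0
```

In the tool's units: 30 mm is 0.6, 40 mm is 0.8.

```bash
python3 drive.py '0.024,-0.036,0.6,0,0,0 | 0,0,0.8,0,0,0 | 0,0,0.6,0,0,0 | 0,0,0.24,0,0,0 | 0,0,0.08,0,0,0 | 0,0,0,0,0,0 | 0,0,0,0,0,0'; python3 -c "
from h import *
go([2,-22.3,30.5])"
```

```text
time_s: 15.8
ee_pos: [528.4, 121.0, 35.4]
ee_rot: [179.8, -0.1, 79.0]
force: [0.4, 0.4, -1.1]
gripper_width: 55.9
gripper_force: 20.0
tool delta [-7.7  4.3  4.9] TCP [528.4 121.   35.4] fix [ -2.3 -14.6  35.4] rot [ 1.7983e+02 -6.0000e-02  7.8970e+01] t 15.8 F [ 0.4  0.4 -1.1] w 55.9 20.0
```

In the tool's units: 3 mm is 0.06, 1.5 mm is 0.03.

```bash
python3 drive.py '0,0,0.06,0,0,0 | 0,0,0.03,0,0,0 | 0,0,0,0,0,0 | 0,0,0,0,0,0'; python3 drive.py '0,0.04,0,0,0,0 | 0,0.03,0,0,0,0 | 0,0.02,0,0,0,0 | 0,0,0,0,0,0 | 0,0,0,0,0,0';python3 -c "
from h import *
go([2,-22.3,30.5])"
```

```text
time_s: 16.2
ee_pos: [527.7, 121.2, 30.4]
ee_rot: [179.9, -0.0, 79.0]
force: [-1.0, -0.8, 5.5]
gripper_width: 55.9
gripper_force: 20.0
time_s: 16.7
ee_pos: [530.3, 120.6, 30.5]
ee_rot: [-179.9, -0.0, 79.0]
force: [-5.1, 1.3, 10.1]
gripper_width: 56.1
gripper_force: 20.0
tool delta [-7.6  2.3 -0. ] TCP [530.3 120.6  30.5] fix [ -0.3 -14.7  30.5] rot [-1.799e+02 -1.000e-02  7.897e+01] t 16.7 F [-5.1  1.3 10.1] w 56.1 20.0
```

```bash
python3 drive.py '0,0,-0.014,0,0,0 | 0,0,0,0,0,0';python3 drive.py '0,0.02,0,0,0,0 | 0,0,0,0,0,0 | 0,0,0,0,0,0';python3 drive.py '0,0.02,0,0,0,0 | 0,0,0,0,0,0 | 0,0,0,0,0,0';python3 -c "
from h import *
go([2,-22.3,30.5])"
```

```text
time_s: 16.9
ee_pos: [531.2, 120.4, 30.4]
ee_rot: [-180.0, -0.0, 79.0]
force: [-2.9, -0.0, 5.1]
gripper_width: 56.0
gripper_force: 20.0
time_s: 17.2
ee_pos: [531.9, 120.2, 30.5]
ee_rot: [-179.9, 0.0, 79.0]
force: [-4.8, 1.1, 6.4]
gripper_width: 55.4
gripper_force: 20.0
time_s: 17.5
ee_pos: [532.5, 120.0, 30.5]
ee_rot: [-179.9, 0.0, 79.0]
force: [-3.8, 1.2, 7.1]
gripper_width: 55.7
gripper_force: 20.0
tool delta [-7.5  0.1 -0. ] TCP [532.5 120.   30.5] fix [  1.9 -14.8  30.5] rot [-1.7989e+02  1.0000e-02  7.8980e+01] t 17.5 F [-3.8  1.2  7.1] w 55.7 20.0
```

In the tool's units: 1 mm is 0.02, -0.3 mm is -0.006.

```bash
python3 drive.py '0,0.02,-0.006,0,0,0 | 0,0,0,0,0,0 | 0,0,0,0,0,0';python3 drive.py '0,0.02,-0.004,0,0,0 | 0,0,0,0,0,0 | 0,0,0,0,0,0';python3 -c "
from h import *
go([2,-22.3,30.5])"
```

```text
time_s: 17.8
ee_pos: [532.5, 120.0, 30.5]
ee_rot: [-179.8, 0.0, 79.0]
force: [-6.4, 1.7, 7.5]
gripper_width: 55.9
gripper_force: 20.0
time_s: 18.1
ee_pos: [532.6, 120.0, 30.6]
ee_rot: [-179.7, 0.0, 79.0]
force: [-7.8, 2.3, 8.9]
gripper_width: 55.7
gripper_force: 20.0
tool delta [-7.4 -0.   0.1] TCP [532.6 120.   30.6] fix [  2.  -14.9  30.6] rot [-1.7967e+02  4.0000e-02  7.8990e+01] t 18.1 F [-7.8  2.3  8.9] w 55.7 20.0
```

In the tool's units: -1 mm is -0.02.

```bash
python3 drive.py '0,-0.02,-0.02,0,0,0 | 0,0,0,0,0,0';python3 drive.py '-0.04,0,0,0,0,0 | -0.04,0,0,0,0,0 | -0.03,0,0,0,0,0 | 0,0,0,0,0,0 | 0,0,0,0,0,0';python3 -c "
from h import *
go([2,-22.3,30.5])"
```

```text
time_s: 18.3
ee_pos: [532.5, 119.7, 30.8]
ee_rot: [-179.8, 0.1, 79.0]
force: [-4.5, 2.1, 0.1]
gripper_width: 55.6
gripper_force: 20.0
time_s: 18.8
ee_pos: [531.5, 114.3, 30.6]
ee_rot: [-179.8, 0.1, 79.0]
force: [-4.4, 1.3, -0.9]
gripper_width: 56.2
gripper_force: 20.0
tool delta [-1.6 -0.   0.1] TCP [531.5 114.3  30.6] fix [  2.  -20.7  30.6] rot [-1.7975e+02  6.0000e-02  7.8990e+01] t 18.8 F [-4.4  1.3 -0.9] w 56.2 20.0
```

```bash
for i in 1 ; do python3 drive.py '-0.014,0,0,0,0,0 | 0,0,0,0,0,0 | 0,0,0,0,0,0'; done;python3 drive.py '-0.012,0,0,0,0,0 | 0,0,0,0,0,0 | 0,0,0,0,0,0';python3 -c "
from h import *
go([2,-22.3,30.5]);print(env.state()['force']@ey)"
```

```text
time_s: 19.1
ee_pos: [531.4, 113.8, 30.6]
ee_rot: [-179.8, 0.0, 79.0]
force: [-4.4, 3.0, -2.0]
gripper_width: 55.6
gripper_force: 20.0
time_s: 19.4
ee_pos: [531.3, 113.2, 30.6]
ee_rot: [-179.8, 0.0, 79.0]
force: [-4.9, 3.1, -1.4]
gripper_width: 56.1
gripper_force: 20.0
tool delta [-0.5 -0.   0.1] TCP [531.3 113.2  30.6] fix [  2.  -21.8  30.6] rot [-1.7975e+02  4.0000e-02  7.8990e+01] t 19.4 F [-4.9  3.1 -1.4] w 56.1 20.0
2.1309129582083335
```

In the tool's units: -0.5 mm is -0.01.

```bash
python3 drive.py '-0.01,0,0,0,0,0 | 0,0,0,0,0,0 | 0,0,0,0,0,0';python3 -c "
from h import *
go([2,-22.3,30.5]);print(env.state()['force']@ey)"; python3 drive.py '-0.008,0,0,0,0,0 | 0,0,0,0,0,0 | 0,0,0,0,0,0';python3 -c "
from h import *
go([2,-22.3,30.5]);print(env.state()['force']@ey)"
```

```text
time_s: 19.7
ee_pos: [531.2, 112.8, 30.6]
ee_rot: [-179.8, 0.0, 79.0]
force: [-5.2, 2.5, -1.7]
gripper_width: 55.7
gripper_force: 20.0
tool delta [-0.1 -0.   0.1] TCP [531.2 112.8  30.6] fix [  2.  -22.2  30.6] rot [-1.7975e+02  4.0000e-02  7.8990e+01] t 19.7 F [-5.2  2.5 -1.7] w 55.7 20.0
1.444871627643506
time_s: 20.0
ee_pos: [531.2, 112.7, 30.6]
ee_rot: [-179.8, 0.0, 79.0]
force: [-5.2, 4.2, -2.2]
gripper_width: 55.7
gripper_force: 20.0
tool delta [-0.  -0.   0.1] TCP [531.2 112.7  30.6] fix [  2.  -22.3  30.6] rot [-1.7976e+02  1.0000e-02  7.8980e+01] t 20.0 F [-5.2  4.2 -2.2] w 55.7 20.0
3.1661664582583047
```

The rows are not in the units I measure in: shifts go in shares of 50 mm and turns go in units of 10 degrees. I convert before sending: 1 mm is 0.02, -0.2 mm is -0.004.

```bash
python3 drive.py '-0.004,0,0.02,0,0,0 | 0,0,0,0,0,0 | 0,0,0,0,0,0'; python3 -c "
from h import *
go([2,-22.3,30.5]);print(env.state()['force']@ey)"; python3 drive.py '0,0,0,0,0,0 | 0,0,0,0,0,0 | 0,0,0,0,0,0 | 0,0,0,0,0,0 | 0,0,0,0,0,0' 80;  python3 drive.py '0,0,-0.3,0,0,0 | 0,0,-0.6,0,0,0 | 0,0,-0.6,0,0,0 | -0.4,0,-0.4,0,0,0 | -0.5,0,0,0,0,0 | -0.4,0,0,0,0,0 | 0,0,0,0,0,0 | 0,0,0,0,0,0'; python3 - <<'E'
from h import *
go([2,-87,125]); m,im=snap('wrist','w6.png')
cv2.imwrite('pics/c6.png',cv2.resize(im[0:240,140:460],None,fx=2.5,fy=2.5,interpolation=2))
E
```

```text
time_s: 20.3
ee_pos: [531.2, 112.7, 30.5]
ee_rot: [-179.8, -0.0, 79.0]
force: [-7.3, 4.6, 4.7]
gripper_width: 56.0
gripper_force: 20.0
tool delta [-0. -0.  0.] TCP [531.2 112.7  30.5] fix [  2.  -22.3  30.5] rot [-1.7978e+02 -2.0000e-02  7.8980e+01] t 20.3 F [-7.3  4.6  4.7] w 56.0 20.0
3.1258809750802454
time_s: 20.8
ee_pos: [533.3, 111.7, 30.7]
ee_rot: [180.0, -0.0, 79.0]
force: [-0.4, -0.4, -0.1]
gripper_width: 80.1
gripper_force: 0.0
time_s: 21.6
ee_pos: [520.7, 48.1, 125.7]
ee_rot: [180.0, -0.0, 78.9]
force: [-0.6, -0.7, 1.0]
gripper_width: 79.9
gripper_force: 0.0
tool delta [ 0.7 -1.9  0.7] TCP [520.7  48.1 125.7] fix [  3.9 -87.8 125.7] rot [ 1.7998e+02 -2.0000e-02  7.8920e+01] t 21.6 F [-0.6 -0.7  1. ] w 79.9 0.0
```

View pics/c6.png

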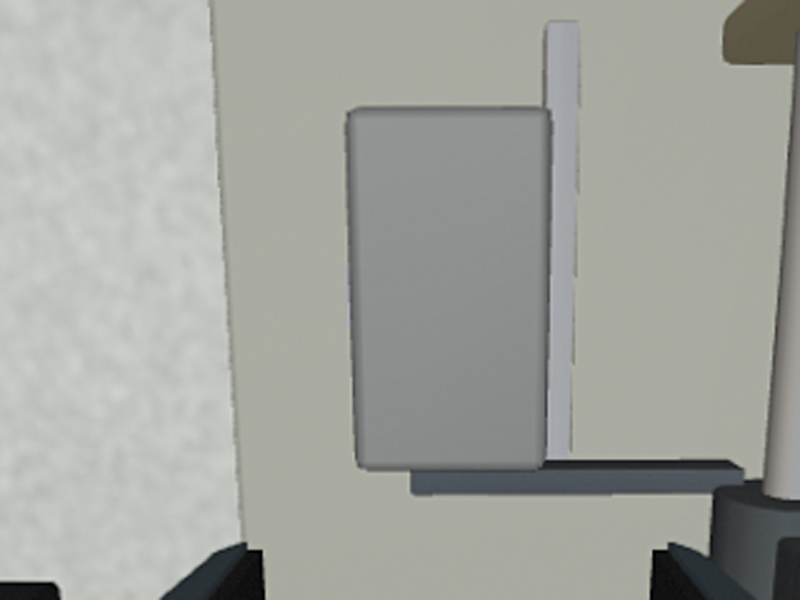

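The case lies flush: its right side runs along the fence (crop column about 548) and its lower end meets the blade (row 470). Next is the lever's angle, using the scene and side views on the plane at fixture x=0.

```bash
python3 - <<'E'
from h import *
for n in('scene','side'):
    m=cams.camera_model(n); im=cv2.imread(f'pics/{n}0.png'); g=im.max(2)
    p=proj(m,[w([0,125,85]),w([0,125,237]),w([0,125,270]),w([0,125,303])]); print(n,p.round(1).tolist())
    c=p[2].astype(int); sub=np.zeros_like(g); sub[c[1]-30:c[1]+25,c[0]-25:c[0]+25]=1
    mk=((g<45)&(sub>0)).astype(np.uint8); k,l,st,ce=cv2.connectedComponentsWithStats(mk)
    i=1+st[1:,4].argmax(); print(st[i],ce[i])
    o,d=ray(m,[ce[i]]); t=(498.5-o@ex)/(d@ex); print('on x=0:',fx(o+d*t[:,None]).round(1))
go([1,125,330])
E
```

```text
scene [[366.6, 182.2], [372.9, 145.1], [374.5, 136.0], [376.1, 126.6]]
[365 127  10  25 143] [368.11188811 137.11188811]
on x=0: [[  0.  105.3 270.3]]
side [[339.6, 278.7], [341.1, 248.3], [341.4, 240.7], [341.8, 232.8]]
[338 226   9  25 181] [342.03314917 238.09944751]
on x=0: [[ -0.  117.5 271.5]]
tool delta [ 212.4   -3.5 -204.3] TCP [520.7  48.5 125.6] fix [  3.8 -87.3 125.6] rot [ 1.7998e+02 -2.0000e-02  7.8970e+01] t 21.65 F [-0.4 -0.2 -0.2] w 80.2 0.0
```

In the tool's units: -25 mm is -0.5, 25 mm is 0.5.

```bash
python3 drive.py '0,0,-0.5,0,0,0 | 0,0,-0.9,0,0,0 | 0,0,-0.9,0,0,0 | 0.24,0,-0.9,0,0,0 | 0.5,0,-0.7,0,0,0 | 0.5,-0.02,-0.2,0,0,0 | 0.5,-0.02,0,0,0,0 | 0.3,-0.02,0,0,0,0';python3 drive.py '0,0,0,0,0,0 | 0,0,0,0,0,0'; python3 - <<'E'
from h import *
go([1,105,330]); m,im=snap('wrist','w7.png')
q0=lambda q,r:w([0,125-r*np.sin(q),85+r*np.cos(q)])
for q in(0,.1,.2): print(q,proj(m,[q0(q,r) for r in(40,152,185,218)]).round(1).tolist())
cv2.imwrite('pics/c7.png',cv2.resize(im[0:240,160:480],None,fx=2.5,fy=2.5))
E
```

```text
time_s: 22.45
ee_pos: [537.3, 151.4, 330.7]
ee_rot: [180.0, -0.0, 79.1]
force: [-0.4, 0.1, -0.5]
gripper_width: 80.3
gripper_force: 0.0
time_s: 22.65
ee_pos: [536.7, 148.7, 329.8]
ee_rot: [-179.9, 0.1, 79.0]
force: [-0.6, 0.4, 0.1]
gripper_width: 80.3
gripper_force: 0.0
tool delta [90.9  0.1 -0.3] TCP [536.7 148.7 329.8] fix [  0.7  14.1 329.8] rot [-1.7993e+02  9.0000e-02  7.9040e+01] t 22.65 F [-0.6  0.4  0.1] w 80.3 0.0
0 [[322.2, 70.9], [321.8, 52.3], [321.6, 43.3], [321.3, 31.1]]
0.1 [[322.2, 75.0], [321.8, 74.8], [321.6, 74.7], [321.4, 74.5]]
0.2 [[322.2, 79.1], [321.9, 96.4], [321.7, 104.5], [321.5, 115.1]]
```

View pics/c7.png

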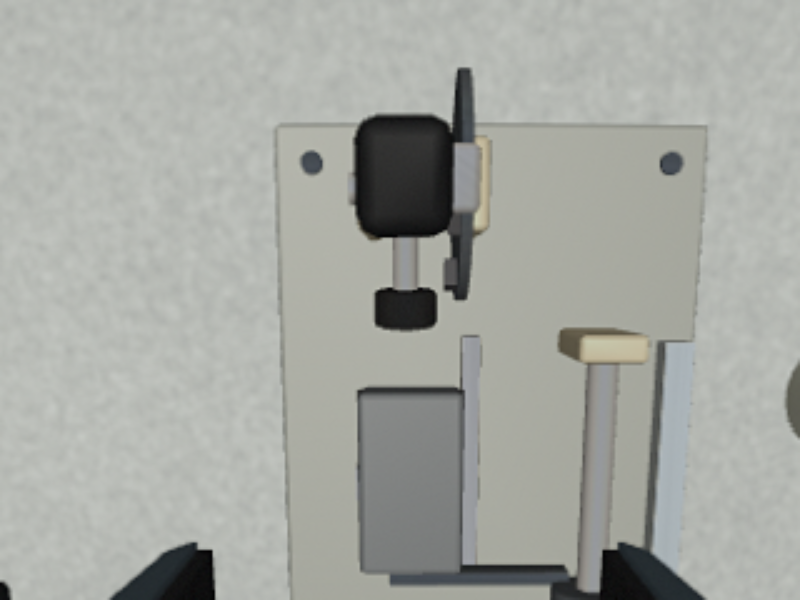

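The grip end shows at crop (404,175), i.e. image row 70, so q ≈ 0.09. The steel button is on its right (+x) side. Now approaching from above.

In the tool's units: 35 mm is 0.7, 30 mm is 0.6.

```bash
python3 drive.py '0.4,0,0,0,0,0 | 0.7,0,0,0,0,0 | 0.6,0,0,0,0,0 | 0.18,0,0,0,0,0 | 0,0,0.4,0,0,0 | 0,0,0.6,0,0,0 | 0,0,0.44,0,0,0 | 0,0,0.16,0,0,0' 80; python3 drive.py '0,0,0,0,0,0 | 0,0,0,0,0,0'; python3 -c "
from h import *
go([0.5,108.4,250])"
```

```text
time_s: 23.5
ee_pos: [553.8, 239.1, 248.1]
ee_rot: [-179.8, 0.2, 78.9]
force: [0.3, 0.6, -0.2]
gripper_width: 80.0
gripper_force: 0.0
time_s: 23.7
ee_pos: [555.6, 240.7, 251.9]
ee_rot: [179.9, -0.0, 78.9]
force: [-0.3, -1.1, 1.0]
gripper_width: 80.1
gripper_force: 0.0
tool delta [ 0.4 -1.5  1.9] TCP [555.6 240.7 251.9] fix [  2.  108.  251.9] rot [ 1.799e+02 -4.000e-02  7.895e+01] t 23.7 F [-0.3 -1.1  1. ] w 80.1 0.0
```

```bash
python3 drive.py '0,-0.024,0.02,0,0,0 | 0,0,0,0,0,0 | 0,0,0,0,0,0 | 0,0,0,0,0,0 | 0,0,0,0,0,0 | 0,0,0,0,0,0 | 0,0,0,0,0,0 | 0,0,0,0,0,0' 15 25; python3 drive.py '0,0,0,0,0,0 | 0,0,0,0,0,0';python3 - <<'E'
from h import *
go([0.5,108.4,250])
s=env.state(); p=fx(s['ee_pos'])[0]
y,z=p[1],p[2]+19; q=np.arctan2(125-y,z-85); r=np.hypot(125-y,z-85); print('q,r',q,r)
# tool deltas along arc (tool x=+y, tool z=down), steps
qs=np.append(np.arange(q,1.571,.1),1.571); Y=125-185*np.sin(qs);Z=85+185*np.cos(qs)
print(np.c_[qs[1:],np.diff(Y),-np.diff(Z)].round(2).tolist())
E
```

```text
time_s: 24.5
ee_pos: [553.8, 241.3, 249.6]
ee_rot: [-180.0, 0.0, 79.0]
force: [-0.8, -0.5, -0.4]
gripper_width: 21.5
gripper_force: 25.0
time_s: 24.7
ee_pos: [553.8, 241.3, 249.6]
ee_rot: [180.0, 0.0, 79.0]
force: [0.1, 0.2, 0.8]
gripper_width: 21.8
gripper_force: 25.0
tool delta [ 0.1  0.4 -0.4] TCP [553.8 241.3 249.6] fix [1.000e-01 1.083e+02 2.496e+02] rot [179.98   0.    79.01] t 24.7 F [0.1 0.2 0.8] w 21.8 25.0
q,r 0.09068332524879433 184.40565192233169
[[0.19, -18.31, 2.59], [0.29, -17.96, 4.41], [0.39, -17.43, 6.18], [0.49, -16.73, 7.89], [0.59, -15.85, 9.52], [0.69, -14.83, 11.05], [0.79, -13.65, 12.48], [0.89, -12.33, 13.78], [0.99, -10.9, 14.94], [1.09, -9.35, 15.95], [1.19, -7.71, 16.81], [1.29, -5.99, 17.49], [1.39, -4.22, 18.0], [1.49, -2.4, 18.34], [1.57, -0.59, 14.84]]
```

In the tool's units: 2 mm is 0.04, -9.3 mm is -0.186.

```bash
python3 drive.py '-0.18,0,0.022,0,0,0 | -0.186,0,0.03,0,0,0 | -0.18,0,0.04,0,0,0 | 0,0,0,0,0,0'; python3 -c "
from h import *
go([0.5,108.4,250])"; python3 drive.py '-0.1,0,0.026,0,0,0 | -0.08,0,0.022,0,0,0 | 0,0,0,0,0,0 | 0,0,0,0,0,0'; python3 -c "
from h import *
go([0.5,108.4,250])"
```

```text
time_s: 25.1
ee_pos: [548.3, 212.6, 244.9]
ee_rot: [180.0, 0.1, 78.9]
force: [1.2, -0.7, 0.1]
gripper_width: 22.1
gripper_force: 25.0
tool delta [29.3  0.3 -5.1] TCP [548.3 212.6 244.9] fix [1.000e-01 7.910e+01 2.449e+02] rot [1.7999e+02 1.0000e-01 7.8930e+01] t 25.1 F [ 1.2 -0.7  0.1] w 22.1 25.0
time_s: 25.5
ee_pos: [546.8, 204.9, 242.8]
ee_rot: [180.0, 0.1, 79.0]
force: [0.5, 0.2, 2.7]
gripper_width: 21.9
gripper_force: 25.0
tool delta [37.2  0.3 -7.3] TCP [546.8 204.9 242.8] fix [1.000e-01 7.120e+01 2.428e+02] rot [1.7998e+02 9.0000e-02 7.8980e+01] t 25.5 F [0.5 0.2 2.7] w 21.9 25.0
```

```bash
python3 - <<'E'
from h import *
m,im=snap('scene','s8.png'); g=im.max(2)
p=proj(m,[w([0,125,85]),w([0,108.4,269]),w([0,71,262])]); print(p.round(1).tolist())
cv2.imwrite('pics/c8.png',cv2.resize(im[60:210,270:420],None,fx=4,fy=4,interpolation=2))
E
```

```text
[[366.6, 182.2], [369.1, 137.3], [356.6, 141.5]]
```

View pics/c8.png

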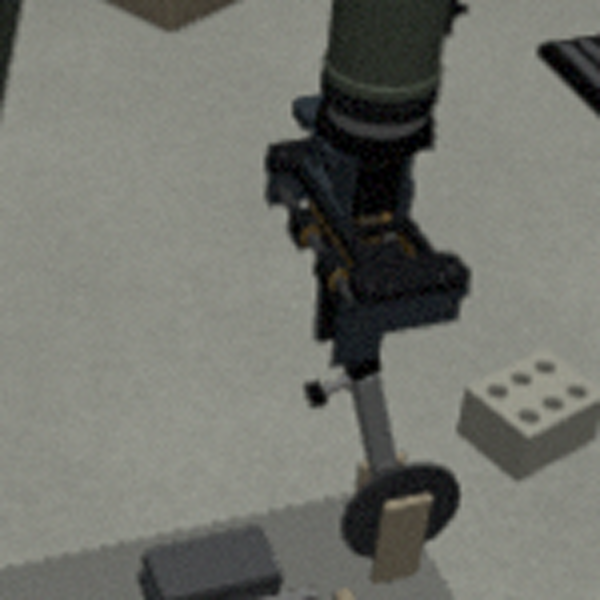

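The picture shows the lever leaning with the gripper, now at q ≈ 0.295. That is past the catch, so the button is pressed. I'll continue the swing.

In the tool's units: -8 mm is -0.16, 5 mm is 0.1.

```bash
python3 drive.py '-0.176,0,0.058,0,0,0 | -0.172,0,0.066,0,0,0 | -0.17,0,0.074,0,0,0 | -0.166,0,0.084,0,0,0 | -0.16,0,0.092,0,0,0 | -0.156,0,0.1,0,0,0 | -0.15,0,0.108,0,0,0 | -0.146,0,0.114,0,0,0'; python3 drive.py '0,0,0,0,0,0'; cat > arc.py <<'E'
from h import *
go([0,0,0]); s=env.state(); p=fx(s['ee_pos'])[0]
y,z=p[1],p[2]+19; q=np.arctan2(125-y,z-85); print('q,r',q,np.hypot(125-y,z-85))
qs=np.append(np.arange(q,1.571,.05),1.571)
Y=np.r_[y,125-185*np.sin(qs[1:])];Z=np.r_[z,85+185*np.cos(qs[1:])]
print(np.c_[qs[1:],np.diff(Y),-np.diff(Z)].round(1).tolist()[:9])
E
python3 arc.py
```

```text
time_s: 26.35
ee_pos: [534.5, 140.9, 208.8]
ee_rot: [179.9, 0.1, 79.0]
force: [0.7, -2.4, 7.7]
gripper_width: 22.0
gripper_force: 25.0
time_s: 26.45
ee_pos: [534.2, 139.6, 207.8]
ee_rot: [180.0, 0.2, 79.0]
force: [0.8, -5.9, 3.2]
gripper_width: 22.2
gripper_force: 25.0
tool delta [-3.800e+00 -1.000e-01  2.078e+02] TCP [534.2 139.6 207.8] fix [  0.    4.7 207.8] rot [179.97   0.25  78.97] t 26.45 F [ 0.8 -5.9  3.2] w 22.2 25.0
q,r 0.7037102774858891 185.96464647026525
[[0.8, -6.3, 6.9], [0.8, -6.6, 6.5], [0.9, -6.3, 6.8], [0.9, -5.9, 7.1], [1.0, -5.5, 7.4], [1.0, -5.2, 7.7], [1.1, -4.8, 7.9], [1.1, -4.4, 8.2], [1.2, -4.0, 8.4]]
```

In the tool's units: 8.2 mm is 0.164, 7.9 mm is 0.158.

```bash
python3 drive.py '-0.128,0,0.13,0,0,0 | -0.132,0,0.13,0,0,0 | -0.126,0,0.136,0,0,0 | -0.118,0,0.142,0,0,0 | -0.11,0,0.148,0,0,0 | -0.104,0,0.154,0,0,0 | -0.096,0,0.158,0,0,0 | -0.088,0,0.164,0,0,0'; python3 drive.py '0,0,0,0,0,0';python3 arc.py
```

```text
time_s: 27.25
ee_pos: [525.5, 94.2, 150.4]
ee_rot: [179.9, 0.4, 79.1]
force: [-0.9, -10.0, 7.9]
gripper_width: 21.9
gripper_force: 25.0
time_s: 27.35
ee_pos: [525.4, 93.6, 149.2]
ee_rot: [180.0, 0.5, 79.0]
force: [0.4, -10.8, 2.5]
gripper_width: 22.0
gripper_force: 25.0
tool delta [ 43.3  -0.  148.9] TCP [525.4  93.6 149.2] fix [-1.000e-01 -4.210e+01  1.492e+02] rot [179.99   0.46  79.04] t 27.35 F [  0.4 -10.8   2.5] w 22.0 25.0
q,r 1.1086732911315509 186.72195834898432
[[1.2, -2.4, 9.1], [1.2, -3.5, 8.6], [1.3, -3.1, 8.7], [1.3, -2.6, 8.9], [1.4, -2.2, 9.0], [1.4, -1.7, 9.1], [1.5, -1.3, 9.2], [1.5, -0.8, 9.2], [1.6, -0.3, 9.2]]
```

```bash
python3 drive.py '-0.02,0,0.18,0,0,0 | -0.05,0,0.172,0,0,0 | -0.052,0,0.174,0,0,0 | -0.044,0,0.178,0,0,0 | -0.036,0,0.18,0,0,0 | -0.03,0,0.182,0,0,0 | -0.02,0,0.184,0,0,0'; python3 drive.py '0,0,0,0,0,0';python3 arc.py
```

```text
time_s: 28.05
ee_pos: [522.7, 79.8, 87.1]
ee_rot: [180.0, 0.6, 79.1]
force: [0.4, -18.5, 4.9]
gripper_width: 22.2
gripper_force: 25.0
time_s: 28.15
ee_pos: [522.7, 79.7, 85.9]
ee_rot: [-180.0, 0.6, 79.1]
force: [2.5, -18.5, -1.3]
gripper_width: 22.1
gripper_force: 25.0
tool delta [57.3  0.1 85.3] TCP [522.7  79.7  85.9] fix [ -0.1 -56.3  85.9] rot [-179.96    0.62   79.12] t 28.15 F [  2.5 -18.5  -1.3] w 22.1 25.0
q,r 1.4612708560760026 182.41575453598497
[[1.5, -3.3, 8.9], [1.6, -0.3, 9.2], [1.6, -0.0, 1.8]]
```

In the tool's units: 5 mm is 0.1, 3 mm is 0.06.

```bash
python3 drive.py '-0.04,0,0.08,0,0,0 | -0.03,0,0.1,0,0,0 | -0.01,0,0.08,0,0,0 | 0,0,0.06,0,0,0 | 0,0,0,0,0,0';python3 arc.py
```

```text
time_s: 28.65
ee_pos: [522.4, 78.2, 70.5]
ee_rot: [-180.0, 0.4, 79.1]
force: [2.5, -11.3, -0.5]
gripper_width: 21.7
gripper_force: 25.0
tool delta [58.3 -0.  70.1] TCP [522.4  78.2  70.5] fix [ -0.1 -57.8  70.5] rot [-180.      0.36   79.08] t 28.65 F [  2.5 -11.3  -0.5] w 21.7 25.0
q,r 1.546230888058471 182.88610000817158
[[1.6, -2.2, 4.5]]
```

In the tool's units: 2 mm is 0.04, -1 mm is -0.02.

```bash
python3 drive.py '-0.02,0,0.04,0,0,0 | -0.01,0,0.04,0,0,0 | 0,0,0.02,0,0,0 | 0,0,0,0,0,0 | 0,0,0,0,0,0';python3 arc.py;python3 drive.py '0,0,0.03,0,0,0 | 0,0,0.02,0,0,0 | 0,0,0,0,0,0 | 0,0,0,0,0,0';python3 arc.py
```

```text
time_s: 29.15
ee_pos: [522.4, 77.9, 65.9]
ee_rot: [180.0, 0.2, 79.1]
force: [1.9, -6.5, 1.3]
gripper_width: 21.8
gripper_force: 25.0
tool delta [58.4 -0.1 65.6] TCP [522.4  77.9  65.9] fix [ -0.1 -58.1  65.9] rot [179.99   0.24  79.06] t 29.15 F [ 1.9 -6.5  1.3] w 21.8 25.0
q,r 1.5716040702827665 183.14588155906927
[]
time_s: 29.55
ee_pos: [522.4, 77.8, 63.5]
ee_rot: [180.0, 0.2, 79.1]
force: [2.1, -7.9, 2.3]
gripper_width: 21.8
gripper_force: 25.0
tool delta [58.5 -0.1 63.2] TCP [522.4  77.8  63.5] fix [ -0.  -58.3  63.5] rot [179.99   0.25  79.06] t 29.55 F [ 2.1 -7.9  2.3] w 21.8 25.0
q,r 1.584573290498897 183.2741599231617
[]
```

In the tool's units: 1.5 mm is 0.03, -1 mm is -0.02.

```bash
python3 drive.py '-0.02,0,0.03,0,0,0 | 0,0,0.02,0,0,0 | 0,0,0,0,0,0 | 0,0,0,0,0,0';python3 arc.py;python3 drive.py '0,0,0.03,0,0,0 | 0,0,0.02,0,0,0 | 0,0,0,0,0,0 | 0,0,0,0,0,0';python3 arc.py
```

```text
time_s: 29.95
ee_pos: [522.4, 77.7, 61.1]
ee_rot: [180.0, 0.2, 79.0]
force: [3.0, -5.7, 2.2]
gripper_width: 21.9
gripper_force: 25.0
tool delta [58.5 -0.1 60.9] TCP [522.4  77.7  61.1] fix [ -0.  -58.4  61.1] rot [1.7997e+02 1.5000e-01 7.9040e+01] t 29.95 F [ 3.  -5.7  2.2] w 21.9 25.0
q,r 1.5977451892306436 183.41772481427762
[]
time_s: 30.35
ee_pos: [522.3, 77.6, 58.6]
ee_rot: [180.0, 0.2, 79.0]
force: [2.4, -6.9, 1.1]
gripper_width: 21.9
gripper_force: 25.0
tool delta [58.6 -0.1 58.4] TCP [522.3  77.6  58.6] fix [ -0.1 -58.4  58.6] rot [1.7998e+02 1.6000e-01 7.9040e+01] t 30.35 F [ 2.4 -6.9  1.1] w 21.9 25.0
q,r 1.6113523445360103 183.566242521042
[]
```

```bash
python3 - <<'E'
from h import *
a=[]
for n in('scene','side'):
    m,im=snap(n,f'{n}9.png'); p=proj(m,[w([0,125,85]),w([0,-60,85]),w([0,-93,85])]); print(n,p.round(1).tolist())
    c=p[:2].mean(0).astype(int); a.append(cv2.resize(im[c[1]-60:c[1]+60,c[0]-40:c[0]+40],None,fx=5,fy=5,interpolation=2)); print(c)
cv2.imwrite('pics/c9.png',np.hstack(a))
E
```

```text
scene [[366.6, 182.2], [311.4, 194.1], [301.1, 196.3]]
[338 188]
side [[339.6, 278.7], [351.1, 230.0], [352.9, 222.3]]
[345 254]
```

View pics/c9.png

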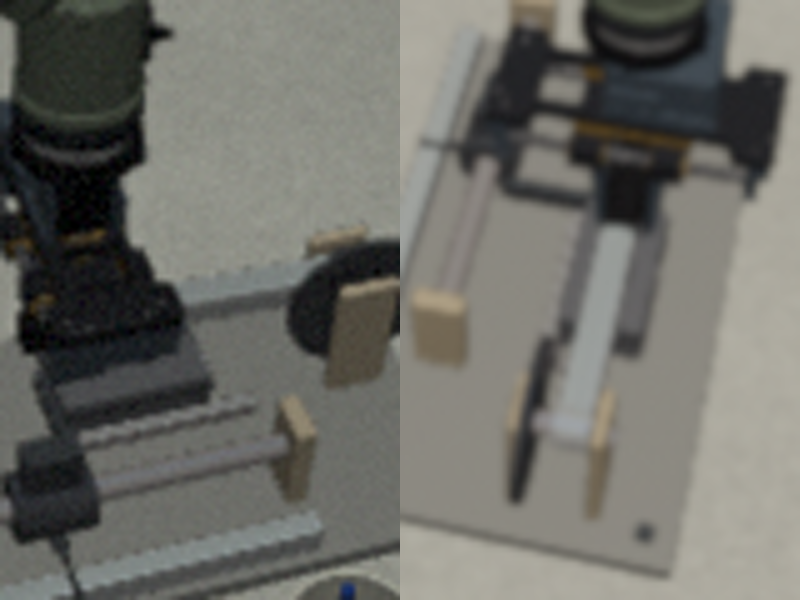

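```bash
python3 - <<'E'
from h import *
m,im=load('scene9.png'); g=cv2.cvtColor(im,6).astype(int)
for c in (337,341,345,349,353): print(c,list(zip(range(178,196),g[178:196,c].tolist())))
def bar(q,dz,x): return proj(m,[w([x,125-r*np.sin(q)+dz*np.cos(q)*0,85+r*np.cos(q)+dz]) for r in(40,70,100)])
for q in(1.45,1.51,1.571): print(q,bar(q,0,0).round(1).tolist())
E
python3 drive.py '0,0,0.03,0,0,0 | 0,0,0.02,0,0,0 | 0,0,0,0,0,0 | 0,0,0,0,0,0';python3 arc.py
```

```text
337 [(178, 143), (179, 143), (180, 142), (181, 139), (182, 143), (183, 129), (184, 125), (185, 126), (186, 127), (187, 131), (188, 112), (189, 86), (190, 74), (191, 70), (192, 80), (193, 100), (194, 102), (195, 100)]
341 [(178, 146), (179, 140), (180, 143), (181, 139), (182, 131), (183, 125), (184, 126), (185, 125), (186, 127), (187, 120), (188, 87), (189, 74), (190, 78), (191, 83), (192, 104), (193, 109), (194, 107), (195, 108)]
345 [(178, 141), (179, 141), (180, 144), (181, 138), (182, 138), (183, 127), (184, 126), (185, 125), (186, 129), (187, 92), (188, 72), (189, 70), (190, 82), (191, 100), (192, 111), (193, 106), (194, 109), (195, 109)]
349 [(178, 140), (179, 144), (180, 141), (181, 135), (182, 129), (183, 126), (184, 123), (185, 130), (186, 99), (187, 80), (188, 72), (189, 77), (190, 99), (191, 107), (192, 109), (193, 108), (194, 107), (195, 107)]
353 [(178, 145), (179, 145), (180, 125), (181, 125), (182, 128), (183, 126), (184, 129), (185, 120), (186, 85), (187, 74), (188, 70), (189, 76), (190, 104), (191, 109), (192, 106), (193, 107), (194, 108), (195, 109)]
1.45 [[355.2, 183.6], [346.6, 184.7], [337.7, 185.8]]
1.51 [[355.1, 184.2], [346.3, 185.7], [337.4, 187.2]]
1.571 [[355.0, 184.7], [346.2, 186.6], [337.3, 188.5]]
time_s: 30.85
ee_pos: [522.3, 77.6, 56.1]
ee_rot: [180.0, 0.2, 79.0]
force: [2.4, -6.9, 1.7]
gripper_width: 21.7
gripper_force: 25.0
tool delta [58.6 -0.1 56. ] TCP [522.3  77.6  56.1] fix [ -0.  -58.5  56.1] rot [1.7997e+02 1.6000e-01 7.9050e+01] t 30.85 F [ 2.4 -6.9  1.7] w 21.7 25.0
q,r 1.6245705988021277 183.72256513112794
[]
```

The lever's image edges slope by about 0.19, which puts q near 1.52–1.535. So the pads crept down the grip during the turn and the lever isn't at its stop. I'll release, regrip higher and press on down.

```bash
python3 drive.py '0,0,0.03,0,0,0 | 0,0,0,0,0,0 | 0,0,0,0,0,0';python3 arc.py; python3 drive.py '0,0,0,0,0,0 | 0,0,0,0,0,0 | 0,0,0,0,0,0' 50; python3 drive.py '-0.06,0,-0.16,0,0,0 | 0,0,-0.12,0,0,0 | 0,0,0,0,0,0 | 0,0,0,0,0,0'; python3 arc.py;  python3 drive.py '0,0,0,0,0,0 | 0,0,0,0,0,0 | 0,0,0,0,0,0 | 0,0,0,0,0,0 | 0,0,0,0,0,0' 15 25; python3 arc.py
```

```text
time_s: 31.15
ee_pos: [522.3, 77.6, 54.6]
ee_rot: [180.0, 0.2, 79.0]
force: [1.9, -5.8, 1.7]
gripper_width: 21.9
gripper_force: 25.0
tool delta [58.6 -0.1 54.4] TCP [522.3  77.6  54.6] fix [ -0.1 -58.5  54.6] rot [1.7997e+02 1.6000e-01 7.9040e+01] t 31.15 F [ 1.9 -5.8  1.7] w 21.9 25.0
q,r 1.6328738193829118 183.84061133765042
[]
time_s: 31.45
ee_pos: [521.1, 79.1, 54.2]
ee_rot: [-179.8, 0.0, 79.0]
force: [-1.1, 0.2, 0.4]
gripper_width: 43.5
gripper_force: 0.0
time_s: 31.85
ee_pos: [521.6, 76.2, 69.1]
ee_rot: [180.0, -0.0, 79.0]
force: [-0.0, 0.9, 0.7]
gripper_width: 50.0
gripper_force: 0.0
tool delta [59.9  0.2 69.1] TCP [521.6  76.2  69.1] fix [ -0.5 -59.9  69.1] rot [ 1.7998e+02 -1.0000e-02  7.8990e+01] t 31.85 F [-0.   0.9  0.7] w 50.0 0.0
q,r 1.5541208954383945 184.97525721806412
[[1.6, -0.1, 3.1]]
time_s: 32.35
ee_pos: [522.0, 76.0, 68.7]
ee_rot: [180.0, 0.0, 79.0]
force: [2.4, -0.9, -1.7]
gripper_width: 21.8
gripper_force: 25.0
tool delta [60.1 -0.2 68.6] TCP [522.   76.   68.7] fix [ -0.  -60.1  68.7] rot [1.7996e+02 1.0000e-02 7.9000e+01] t 32.35 F [ 2.4 -0.9 -1.7] w 21.8 25.0
q,r 1.5564743681751305 185.1076605836922
[[1.6, 0.1, 2.7]]
```

```bash
cat > lev.py <<'E'
from h import *
import sys
f=sys.argv[1]; m,im=snap('scene',f) ; g=cv2.GaussianBlur(cv2.cvtColor(im,6),(3,3),0).astype(float)
E=[]
for c in range(335,356):
    p=proj(m,[w([0,125-r,85]) for r in(0,185)]); lr=np.interp(c,p[::-1,0],p[::-1,1])
    r0=int(lr)-3; v=g[r0:r0+7,c]; d=-np.gradient(v); i=int(d[1:-1].argmax())+1
    k=d[max(i-2,0):i+3].clip(0); E.append((c,r0+(np.arange(max(i-2,0),max(i-2,0)+len(k))*k).sum()/k.sum()))
E=np.array(E); k=np.polyfit(E[:,0],E[:,1],1); r=abs(E[:,1]-np.polyval(k,E[:,0])); k=np.polyfit(E[r<.6,0],E[r<.6,1],1)
qs=np.linspace(1.4,1.65,26); sl=[]
for q in qs:
    n=np.array([np.cos(q),np.sin(q)])*6 # top edge offset
    P=proj(m,[w([6,125-t*np.sin(q)+n[0],85+t*np.cos(q)+n[1]]) for t in(40,100)]); sl.append((P[1,1]-P[0,1])/(P[1,0]-P[0,0]))
print('slope',k[0],'row@345',np.polyval(k,345),'q~',np.interp(-k[0],-np.array(sl)[::1] if sl[0]>sl[-1] else -np.array(sl)[::1],qs) if False else qs[np.abs(np.array(sl)-k[0]).argmin()],(r<.6).sum())
E
sed 's/m,im=snap(.*) ;/m,im=load(f);/' lev.py > lev0.py; python3 lev0.py scene9.png; python3 lev.py s10.png
python3 drive.py '0,0,0.03,0,0,0 | 0,0,0.03,0,0,0 | 0,0,0,0,0,0 | 0,0,0,0,0,0';python3 arc.py; python3 lev.py s11.png;python3 drive.py '0,0,0.03,0,0,0 | 0,0,0.03,0,0,0 | 0,0,0,0,0,0 | 0,0,0,0,0,0';python3 arc.py; python3 lev.py s12.png
```

```text
slope -0.16238470002400027 row@345 186.89723443787796 q~ 1.5 21
slope -0.18093520538324068 row@345 187.37451977612776 q~ 1.52 21
time_s: 32.8
ee_pos: [522.0, 75.9, 66.0]
ee_rot: [179.9, 0.0, 79.0]
force: [3.4, -3.2, 4.1]
gripper_width: 22.2
gripper_force: 25.0
tool delta [60.2 -0.2 66. ] TCP [522.   75.9  66. ] fix [ -0.  -60.2  66. ] rot [1.7994e+02 1.0000e-02 7.8990e+01] t 32.8 F [ 3.4 -3.2  4.1] w 22.2 25.0
q,r 1.5708524888792763 185.1538609232934
[[1.6, 0.2, 0.0]]
slope -0.20298071810267795 row@345 187.64129495683875 q~ 1.5499999999999998 21
time_s: 33.25
ee_pos: [522.1, 75.9, 64.5]
ee_rot: [179.9, 0.0, 79.0]
force: [-0.7, -3.6, 15.0]
gripper_width: 22.0
gripper_force: 25.0
tool delta [60.1 -0.3 64.5] TCP [522.1  75.9  64.5] fix [  0.  -60.1  64.5] rot [179.91   0.    79.  ] t 33.25 F [-0.7 -3.6 15. ] w 22.0 25.0
q,r 1.579069227283842 185.1417840149129
[]
slope -0.21390577655798226 row@345 187.7777344577232 q~ 1.5699999999999998 21
```

The force has risen to 15 N and the edge fit gives q ≈ 1.57, so the lever is at its stop. Releasing it to latch, then backing away and checking.

```bash
python3 drive.py '0,0,0.014,0,0,0 | 0,0,0,0,0,0 | 0,0,0,0,0,0';python3 arc.py; python3 drive.py '0,0,0,0,0,0 | 0,0,0,0,0,0 | 0,0,0,0,0,0 | 0,0,0,0,0,0' 60; python3 lev.py s13.png; python3 drive.py '0,0,-0.2,0,0,0 | 0,0,-0.6,0,0,0 | 0,0,-0.7,0,0,0 | 0,0,-0.5,0,0,0 | -0.5,0,-0.2,0,0,0 | -0.7,0,0,0,0,0 | -0.9,0,0,0,0,0 | 0,0,0,0,0,0';python3 drive.py '0,0,0,0,0,0 | 0,0,0,0,0,0'; python3 lev.py s14.png; python3 - <<'E'
from h import *
go([99.5,-170,170]); m,im=snap('wrist','w10.png')
p=proj(m,[w([132,-102.2,45])])[0]; q=proj(m,[w([145,-102.3,35])])[0];print(p,q)
g=cv2.cvtColor(im,6).astype(float)
def dark(c0,c1,y):
    r=np.arange(int(y)-7,int(y)+8); v=g[r,c0:c1].mean(1); b=np.interp(r,[r[0],r[-1]],[v[:3].mean(),v[-3:].mean()]); k=(b-v).clip(10)-10; return (r*k).sum()/k.sum()
x=int(p[0]);xs=int(q[0]);rp=dark(x-3,x+1,p[1]);rm=dark(xs-4,xs+4,q[1])
print(rp,rm,'ptr',fx(plane(m,[(x-1,rp)],45)).round(2),'mark',fx(plane(m,[(xs,rm)],35)).round(2))
cv2.imwrite('pics/c10.png',cv2.resize(im[0:240,140:460],None,fx=2.5,fy=2.5,interpolation=2))
E
```

```text
time_s: 33.6
ee_pos: [522.1, 75.9, 64.4]
ee_rot: [179.9, -0.0, 79.0]
force: [-1.7, -4.0, 19.1]
gripper_width: 21.8
gripper_force: 25.0
tool delta [60.1 -0.3 64.4] TCP [522.1  75.9  64.4] fix [  0.  -60.1  64.4] rot [179.89  -0.    79.  ] t 33.6 F [-1.7 -4.  19.1] w 21.8 25.0
q,r 1.5793598881115782 185.11608606551707
[]
time_s: 34.0
ee_pos: [519.8, 76.3, 60.9]
ee_rot: [-179.8, 0.0, 79.0]
force: [-0.7, 0.1, 0.5]
gripper_width: 51.2
gripper_force: 0.0
slope -0.20418338552858317 row@345 187.61805378222397 q~ 1.5599999999999998 21
time_s: 34.85
ee_pos: [500.2, -30.6, 172.6]
ee_rot: [-180.0, 0.1, 78.7]
force: [0.4, 1.2, -0.1]
gripper_width: 59.9
gripper_force: 0.0
time_s: 35.05
ee_pos: [501.7, -26.2, 172.2]
ee_rot: [180.0, -0.0, 79.0]
force: [-0.0, -1.2, -0.0]
gripper_width: 59.7
gripper_force: 0.0
slope -0.20862865426879476 row@345 187.65126458404637 q~ 1.5599999999999998 21
tool delta [ -5.8 100.3   2.1] TCP [501.7 -25.9 172.1] fix [  -0.8 -164.   172.1] rot [-1.7999e+02 -2.0000e-02  7.9050e+01] t 35.1 F [ 1.2  0.9 -0.3] w 60.0 0.0
[479.86158662 122.41337207] [489.43648869 122.36049378]
nan 122.12551879882812 ptr [[nan nan nan]] mark [[ 144.59 -102.1    35.  ]]<stdin>:6: RuntimeWarning: invalid value encountered in scalar divide
```

View pics/c10.png

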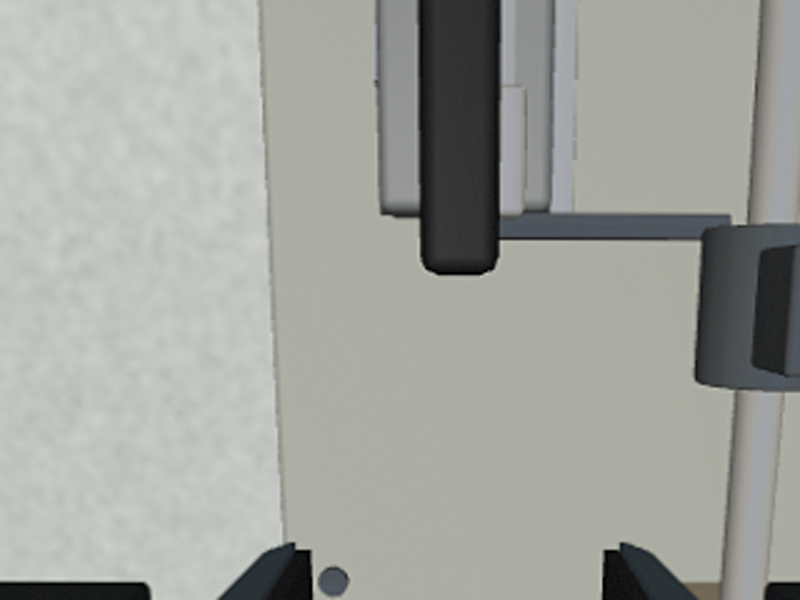

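The lever lies level on the case, with the button out at its right. The case still touches the blade (crop row 213) and the fence. Last check is the pointer against the mark.

In the tool's units: 40 mm is 0.8, 30 mm is 0.6.

```bash
python3 drive.py '-0.04,0.6,0,0,0,0 | -0.04,0.8,0,0,0,0 | -0.04,0.6,0,0,0,0 | 0,0,0,0,0,0 | 0,0,0,0,0,0 | 0,0,0,0,0,0'; python3 - <<'E'
from h import *
m,im=snap('wrist','w11.png')
p=proj(m,[w([132,-102.2,45])])[0]; q=proj(m,[w([145,-102.3,35])])[0]
g=cv2.cvtColor(im,6).astype(float)
def dark(c0,c1,y):
    r=np.arange(int(y)-7,int(y)+8); v=g[r,c0:c1].mean(1); b=np.interp(r,[r[0],r[-1]],[v[:3].mean(),v[-3:].mean()]); k=(b-v).clip(10)-10; return (r*k).sum()/k.sum()
x=int(p[0]);xs=int(q[0]);rp=dark(x-3,x+1,p[1]);rm=dark(xs-4,xs+4,q[1])
print(p,rp,rm,'ptr',fx(plane(m,[(x-1,rp)],45)).round(2),'mark',fx(plane(m,[(xs,rm)],35)).round(2))
E
python3 lev.py s15.png
```

```text
time_s: 35.75
ee_pos: [597.5, -51.0, 171.8]
ee_rot: [-179.9, 0.0, 79.1]
force: [0.2, -0.4, 0.7]
gripper_width: 59.9
gripper_force: 0.0
[363.8501848  113.64110973] 113.88659254816933 113.73256697276403 ptr [[ 130.46 -102.4    45.  ]] mark [[ 144.47 -102.26   35.  ]]
slope -0.2125479545309088 row@345 187.6195295941987 q~ 1.5699999999999998 21
```

The pointer is at the mark (about 0.1 mm off), the lever is down and the robot is clear. Handing in.

```bash
python3 -c "
from workcell import env, cams, order
print(order.job_done())"
```

```text
the job is handed in; nothing more can be done
None
```

I handed the job in at about 36 s: the collar's pointer measures about 0.1 mm from the mark and the case is flat against the fence and blade. The lever is down at about 1.56 to 1.57 rad and released; I judged it latched from that angle, with no separate test. The bottle, rack and cup were left alone.

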